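# Refit the brush holder on the bathroom rail

## Robot

A 6-joint arm with a two-finger parallel gripper is mounted at the origin on the work surface. World frame = base frame: x ahead of the robot, y to its left, z up, the work surface at z = 0. Lengths are in m, angles in rad, forces in N, time in s.
With the tool pointing down it reaches from about 0.3 to 0.875 m from the base axis. Payload 6.4 kg.
Tool frame: the origin (TCP) lies on the front face of the gripper's body, between the roots of the fingers; the fingertips stand 73 mm ahead of it and the grasp point (between the pads) lies ctrl.pinch_z ahead of it (ctrl.pinch_z is the distance from the TCP to the grasp point, in m); z points along the fingers, x is the direction in which the jaws open and shut, and the axes are right-handed (so a half turn about z gives the same grasp; the last joint's range is limited). The gripper opens to 85 mm and grips with 20 to 120 N. Pads are 22 mm wide; open, the fingers measure 114 mm over their backs; the gripper's body (76 mm by 85 mm) begins 54 mm behind the grasp point. The pads swing forward as they close: fully open they stand 13 mm farther back than shut.
Start: joints at [-1.504, 0.181, 1.607, -0, 1.354, -0.206], TCP at [0.155, -0.554, 0.304] pointing down, gripper open.
Joint ranges: [-2.99, 2.99], [-0.89, 2.07], [0.3, 2.58], [-1.14, 4.28], [0, 2.63], [-3.12, 3.12]. Speed limits (rad/s): [2.57, 2.57, 3.01, 3.14, 3.14, 3.14].

## Interface

Orientations are given as a unit quaternion [w, x, y, z].
In Python, from bench import ctrl gives the robot as it stands.
- The arm moves only by the tool move_arm, never from a script. Its argument "rows" is text: rows parted by semicolons, each of 7 numbers parted by spaces: the shift along the tool's x, y, z in cm, then the turn, a rotation vector about the tool's x, y, z in degrees, then the opening, from 0 (shut) to 1 (fully open). In form: x y z rx ry rz grip; .... A call has 1 to 20 rows; each row shifts and turns the commanded pose from where the row before left it, along the tool's axes as they then stand; what a row does not reach is not made up. A row lasts 1/10 s, in which the tool goes at most 50 mm and 8.59 degrees, less where a joint would pass 70% of its speed; a pose out of reach is approached as far as the arm can. A call with a gripper value outside its range is refused whole. The fingers move at their own pace and stop on an object; the grip force is fixed at half the most. Time passes only in rows, so rows that do not move let the fingers close. It gives the time, the measured TCP pose, the force and the opening at its end, in the units of the state.
- ctrl.get_obs(): the state, without advancing time (a new reading comes with each control period).
- ctrl.camera(name): name is "scene" or "side" or "wrist"; returns a dict with "color" (384x512x3 uint8, blue, green, red), "fx", "fy", "cx", "cy" (pixels), "rvec" (rotation vector, rad) and "tvec" (3), from world to camera coordinates, as OpenCV has them. Camera axes: x right, y down, z forward; pixel columns grow to the right and rows downward; lengths in m; the calibration is good to about 2 mm. A picture is of the moment at which its call begins. There is no depth.
- ctrl.hand_in(): hands the job in, once; it reports no verdict.
Trained networks look in the newest picture that a camera, given by its name, has taken for a name from the list of things; names that differ only in an ending like _2 or _b are one class to them, and where a whole thing is asked for, a point or a joint stands for the part that bears it (a point fixed in the world has none). Each returns a list of dicts, best first, with "confidence" (0 to 1); they miss things now and then, are a little off and sometimes report something else, mostly with a low value. They report only what shows in the picture. A call takes as long as a camera call. They do not tell look-alikes from the thing itself.
- ctrl.look_for(camera, query): "bbox" ([left, top, right, bottom] in pixels, round what is visible of it).
- ctrl.trace(camera, query): "region" (384x512 bool, what is visible of it) and "bbox" ([left, top, right, bottom] in pixels, round what is visible of it).
The state is a dict: "time_s": time; "q": joint angles; "dq": joint speeds; "joint_efforts": joint torques, N m; "eef_pos": TCP position; "eef_rot": TCP orientation; "wrist_force": force on the tool from outside, world axes, zero at the start; "torque": the same for the moment, N m; "opening": opening from 0.0 (shut) to 1.0 (fully open).
Only numpy, scipy, OpenCV 4.12 (cv2) and the standard library are available. Lean on these libraries where they do the work, as an engineer would, in place of code of your own. Each camera call takes 0.05 s, during which the arm holds its last target.

## Task

Slide the loose grey brush holder onto the open end of the steel rail and along it until it is fully home against the end stop and the spring catch has popped up behind it, easing it on gently rather than forcing it. Then stand the shaving brush upright, bristles up, in the holder's cup, set down gently on its floor, and let go. Leave the other things where they are.

Things in the scene. Friction and masses are not known exactly. Their poses are not given: they have to be found in the camera images.
- holder: Loose grey plastic brush holder, upright: 50 long (x), 42 wide (y), 43 high (mm), flat sides. Above, an open square cup, inside 34 x 34, floor 18 above the underside, rim at 43. Below, a C-shaped shoe: a channel right through along x, 28 wide, from 4 to 13 above the underside, two inward lips under it (4 thick, 16 apart). Same end for end. Origin: centre of underside, z up.
- rail: Fixed steel rail stand. Along its x a flat bar 24 wide, 6 thick, 200 long, its top 75 above the marble, on narrow posts (10 wide) from a foot plate 200 x 60 x 8. Open with a rounded nose at its -x end; at the +x end an end stop 12 higher than the bar's top, front face at x = +81.5 (mm). Origin: centre of the foot's underside on the marble, z up.
- rail_mouth (a point): Tip of the bar's open end (rail x = -102), on the centreline at the height of the bar's top face (75).
- rail_seat (a point): Where the holder's origin lies when fully home (rail x = +56, z = 62 mm; the channel's roof then rests on the bar's top), 0.5 mm short of the end stop.
- catch (a joint): Spring catch in the bar: a rounded steel hump, 3.5 proud of the bar's top and 23 long, centred at rail x = +18.7. Value 0 = up, in m, grows to about 0.0035 as the holder rides over it (about 3 N of spring; 5 to 10 N of push), springs back to 0 behind the holder when that is home.
- brush: The shaving brush, standing upright on its handle's foot: foot diameter 28, round wooden handle diameter 25 from 14 to 54 above the foot, steel collar (diameter 26) to 58, bristle head diameter 24 to 30 from 58 up to 96. Origin: centre of the foot's underside, z up along the brush to the bristles.
- tumbler: Bystander: clear plastic tumbler, diameter 68, 90 high (mm). Origin: centre of the underside.
- pump: Bystander: blue soap pump bottle, diameter 68, 155 high (mm). Origin: centre of the underside.
- tin: Bystander: small round aluminium tin, diameter 64, 24 high (mm). Origin: centre of the underside.
- clipper: Bystander: steel nail clipper lying flat, 62 long (its x), 13 wide, 14 high (mm). Origin: centre of the underside.
- dish: Bystander: white soap dish with a bar of soap, 85 x 120, 27 high (mm). Origin: centre of the underside.
- comb: Bystander: black comb lying flat, 30 x 160 (its y), 5 thick (mm). Origin: centre of the underside.
- jar: Bystander: glass jar with steel cap, diameter 64, 60 high (mm). Origin: centre of the underside.
Things that resemble listed ones, but are neither listed nor needed, are in the scene too. Of the things that look like the holder, the smallest one is meant. Of the things that look like the brush, take the one that is farthest from the robot's base at the start.

How it is judged:
By the outcome, as a careful person would: the job done as asked, in the order asked, and still so for the second after the job is handed in, with the robot touching nothing.
It also fails if it takes over 72 s, if anything falls off the work surface, if the arm or the gripper's body presses on something with over 40 N, if the wrist force passes 120 N, or if a joint passes its speed limit or range.

## Working session

There is one attempt and no reset: what is moved stays moved. The work goes in short steps, Python scripts to look and compute and a tool call to move; the robot and the scene stay as the last step left them, time stands still between calls to the robot, and variables do not carry over. Pictures are saved under pics/ and viewed, and the job is handed in when it is done.

Besides the shell and the picture viewer there is one more tool, called by a JSON object that holds its "fn" and its "kwargs", one argument or row to a line. move_arm: Moves the arm, as the interface text tells. Its arguments: {"type":"object","properties":{"rows":{"type":"string"}},"required":["rows"]}

```bash
ls; mkdir -p pics; cat > h.py <<'E'
from bench import ctrl
import numpy as np, cv2
def cam(n):
    c=ctrl.camera(n); c['K']=np.array([[c['fx'],0,c['cx']],[0,c['fy'],c['cy']],[0,0,1.]]); c['R']=cv2.Rodrigues(np.array(c['rvec'],float))[0]; c['t']=np.array(c['tvec'],float).ravel(); return c
def ray(c,u,v):
    d=c['R'].T@np.linalg.inv(c['K'])@np.array([u,v,1.]); return -c['R'].T@c['t'], d
def atz(c,u,v,z):
    o,d=ray(c,u,v); return o+d*(z-o[2])/d[2]
def proj(c,P):
    return cv2.projectPoints(np.array(P,float).reshape(-1,3),c['R'],c['t'],c['K'],None)[0].reshape(-1,2)
E
python3 - <<'E'
from h import *
o=ctrl.get_obs(); print(o, ctrl.pinch_z)
for n in ['scene','side','wrist']:
    c=cam(n); cv2.imwrite(f'pics/{n}0.png',c['color']); print(n,c['fx'],c['cx'],c['cy'],'pos',-c['R'].T@c['t'],'fwd',c['R'][2])
    for q in ['holder','rail','brush','tumbler','pump','tin','clipper','dish','comb','jar']:
        print(q,[(np.round(d['bbox']).astype(int).tolist(),round(d['confidence'],2)) for d in ctrl.look_for(n,q)])
E
```

```text
pics
{'time_s': 0.0, 'q': array([-1.50428813e+00,  1.81550823e-01,  1.60802764e+00, -1.70784734e-05,
        1.35381676e+00, -2.06288938e-01]), 'dq': array([-0.00082116,  0.00139544, -0.00105834,  0.00139121,  0.00132499,
       -0.00021953]), 'joint_efforts': array([ 9.08972979e-04, -4.44863605e+01, -3.51338589e+01, -3.61372331e-04,
        8.71364056e-03,  4.01909631e-05]), 'eef_pos': array([ 0.15490904, -0.55328199,  0.30296906]), 'eef_rot': array([-6.74783350e-04,  7.96689623e-01, -6.04387981e-01, -5.97535120e-04]), 'wrist_force': array([0.76445359, 0.24614948, 0.70375724]), 'torque': array([-0.00311232, -0.05954479, -0.029394  ]), 'opening': 1.001534657648183} 0.0539
scene 464.62563124314016 251.2720133493158 191.26927556640658 pos [ 1.66785476 -0.63108778  0.95687116] fwd [-0.71603962  0.38930871 -0.57941866]
holder [([153, 189, 176, 216], 0.96), ([136, 211, 159, 236], 0.66), ([97, 215, 127, 245], 0.61)]
rail [([264, 172, 322, 210], 0.55)]
brush [([198, 174, 205, 200], 0.73), ([187, 186, 198, 215], 0.54), ([175, 173, 185, 197], 0.5)]
tumbler [([208, 200, 225, 233], 0.89), ([261
[... 605 characters left out ...]
3), ([332, 156, 342, 187], 0.57), ([293, 151, 303, 178], 0.52)]
tumbler [([249, 147, 273, 178], 0.62), ([206, 195, 261, 270], 0.56)]
pump [([247, 285, 281, 342], 0.95)]
tin [([186, 206, 208, 228], 0.81)]
clipper [([152, 304, 182, 340], 0.62), ([297, 220, 323, 232], 0.61), ([249, 288, 284, 342], 0.19)]
dish [([185, 160, 223, 191], 0.64), ([209, 199, 256, 270], 0.57), ([298, 132, 316, 150], 0.2)]
comb [([251, 119, 276, 144], 0.62)]
jar [([152, 304, 181, 342], 0.64)]
wrist 334.6266789205329 256.6120802133257 188.86292672448243 pos [ 0.21790327 -0.53566565  0.37339237] fwd [-0.2512763  -0.06938399 -0.96542534]
holder []
rail []
brush []
tumbler []
pump []
tin []
clipper []
dish []
comb []
jar []
```

```bash
python3 - <<'E'
from h import *
a=cv2.imread('pics/scene0.png');b=cv2.imread('pics/side0.png')
cv2.imwrite('pics/sceneA.png',cv2.resize(a[110:290,80:400],None,fx=2.5,fy=2.5,interpolation=3))
cv2.imwrite('pics/sideA.png',cv2.resize(b[100:350,130:370],None,fx=2.4,fy=2.4,interpolation=3))
E
```

```text
(no output)
```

View pics/sceneA.png

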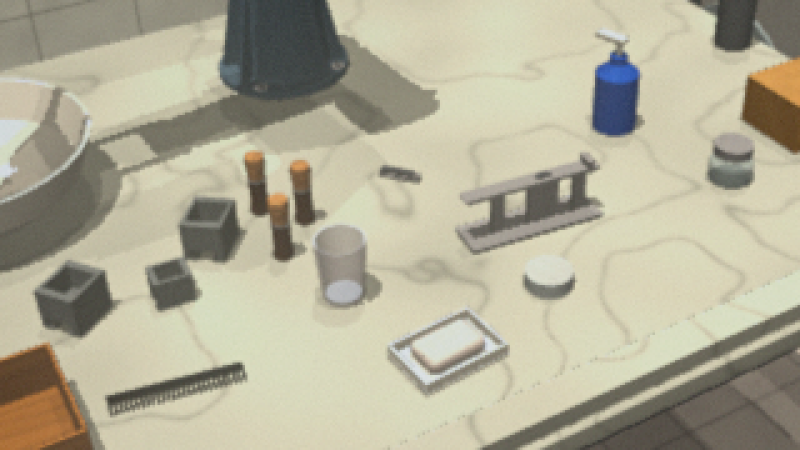

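View pics/sideA.png

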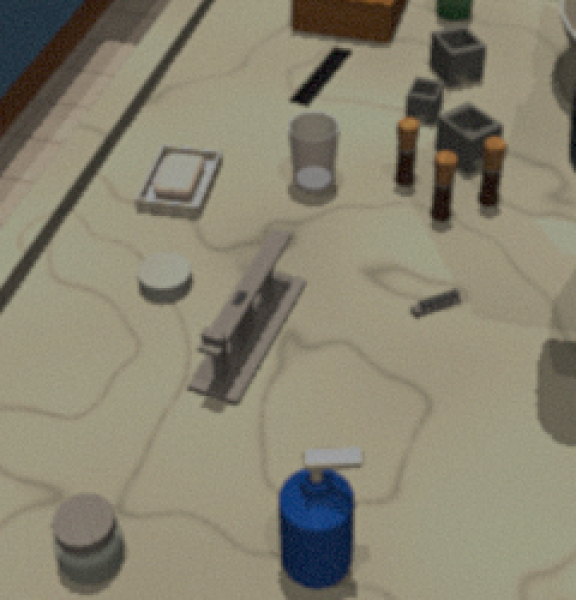

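The three holders in scene0 are at (164,203), (148,224) and (112,230). The one at (148,224) is clearly the smallest, and it is at (307,142) in the side view. The three brushes are at (182,185), (201,187) and (192,200), so I'll triangulate them and compare their distances from the base.

```bash
cat >> h.py <<'E'
def tri(c1,p1,c2,p2):
    A=[];b=[]
    for c,p in((c1,p1),(c2,p2)):
        o,d=ray(c,*p);d=d/np.linalg.norm(d);M=np.eye(3)-np.outer(d,d);A.append(M);b.append(M@o)
    x=np.linalg.lstsq(np.vstack(A),np.hstack(b),rcond=None)[0]
    return x,[np.round(proj(c,x)[0]-p,1) for c,p in((c1,p1),(c2,p2))]
E
python3 - <<'E'
from h import *
s=cam('scene');S=cam('side')
def ctr(c,p):return p
# brush boxes
def boxes(n,q):return [d['bbox'] for d in ctrl.look_for(n,q)]
bs=boxes('scene','brush');bS=boxes('side','brush')
for n,c,bb in(('scene',s,bs),('side',S,bS)):
    for b in bb:
        u=(b[0]+b[2])/2
        print(n,np.round(b), 'top',atz(c,u,b[1]+2,0.096).round(3),'bot',atz(c,u,b[3]-2,0.0).round(3))
for n,c in(('scene',s),('side',S)):
    for b in boxes(n,'holder'):
        print(n,np.round(b),atz(c,(b[0]+b[2])/2,(b[1]+b[3])/2,0.022).round(3))
# rail: sceneA px/2.5+(80,110); sideA px/2.4+(130,100)
f=lambda x,y:np.array([x/2.5+80,y/2.5+110]);g=lambda x,y:np.array([x/2.4+130,y/2.4+100])
print('mouth',tri(s,f(462,197),S,g(282,234)))
print('stop',tri(s,f(588,160),S,g(213,342)))
for p in[(457,232),(475,250),(605,212)]:print('foot scene',atz(s,*f(*p),0.008).round(3))
for p in[(275,275),(306,282),(190,388),(237,402)]:print('foot side',atz(S,*g(*p),0.008).round(3))
for q,z in(('tumbler',.045),('tin',.012),('clipper',.007),('pump',.07),('jar',.03),('dish',.013),('comb',.003)):
  for n,c in(('scene',s),('side',S)):
    for d in ctrl.look_for(n,q)[:2]:
        b=d['bbox'];print(q,n,atz(c,(b[0]+b[2])/2,(b[1]+b[3])/2,z).round(3))
E
```

```text
scene [193. 175. 206. 202.] top [ 0.441 -0.159  0.096] bot [ 0.439 -0.168  0.   ]
scene [187. 186. 197. 215.] top [ 0.486 -0.207  0.096] bot [ 0.489 -0.218 -0.   ]
scene [177. 168. 187. 198.] top [ 0.371 -0.195  0.096] bot [ 0.383 -0.212 -0.   ]
side [293. 150. 307. 180.] top [ 0.482 -0.202  0.096] bot [ 0.477 -0.201  0.   ]
side [310. 164. 320. 190.] top [ 0.426 -0.148  0.096] bot [ 0.421 -0.162  0.   ]
side [333. 154. 339. 186.] top [ 0.375 -0.209  0.096] bot [ 0.363 -0.198  0.   ]
scene [154. 189. 175. 217.] [ 0.418 -0.286  0.022]
scene [263. 168. 320. 213.] [0.581 0.119 0.022]
scene [ 95. 218. 125. 247.] [ 0.477 -0.489  0.022]
scene [138. 211. 162. 236.] [ 0.499 -0.367  0.022]
side [309. 112. 333. 137.] [ 0.461 -0.489  0.022]
side [297. 131. 317. 152.] [ 0.489 -0.372  0.022]
side [309. 141. 340. 171.] [ 0.417 -0.303  0.022]
mouth (array([0.58493553, 0.00944679, 0.0710744 ]), [array([0.1, 0.1]), array([ 0.2, -0.1])])
stop (array([0.60469311, 0.19697298, 0.07712277]), [array([-0.4, -0.1]), array([-0.5,  0.3])])
foot scene [0.575 0.007 0.008]
foot scene [0.621 0.007 0.008]
foot scene [0.642 0.205 0.008]
foot side [0.594 0.015 0.008]
foot side [0.555 0.017 0.008]
foot side [0.631 0.206 0.008]
foot side [0.576 0.211 0.008]
tumbler scene [ 0.602 -0.182  0.045]
tumbler scene [ 0.697 -0.424  0.045]
tumbler side [ 0.596 -0.178  0.045]
tumbler side [ 0.487 -0.332  0.045]
tin scene [0.727 0.062 0.012]
tin scene [ 0.432 -0.195  0.012]
tin side [0.715 0.063 0.012]
clipper scene [0.637 0.444 0.007]
clipper side [0.398 0.005 0.007]
pump scene [0.436 0.371 0.07 ]
pump side [0.442 0.365 0.07 ]
pump side [0.586 0.148 0.07 ]
jar scene [0.668 0.413 0.03 ]
jar side [0.66  0.409 0.03 ]
dish scene [ 0.78  -0.132  0.013]
dish scene [ 0.423 -0.001  0.013]
dish side [ 0.769 -0.112  0.013]
comb scene [ 0.655 -0.421  0.003]
comb scene [ 0.422 -0.185  0.003]
comb side [ 0.653 -0.418  0.003]
comb side [0.668 0.397 0.003]
```

The brush distances from the base are about 0.46, 0.42 and 0.52 m. The meant brush is therefore the one at world (0.482,-0.205), scene (192,200), side (300,165). The meant holder is at about (0.493,-0.37). I'll confirm both in an enlarged crop, then look with the wrist camera.

```bash
cat >> h.py <<'E'
from scipy.spatial.transform import Rotation as Ro
def pose():
    o=ctrl.get_obs(); q=o['eef_rot']; return o['eef_pos'],Ro.from_quat([q[1],q[2],q[3],q[0]])
def goto(P,yaw=None):
    """delta in tool cm; then rz deg so that tool x points to yaw (mod 180), tool down"""
    p,R=pose(); d=R.as_matrix().T@(np.array(P)-p)*100
    X=R.as_matrix()[:,0]; y0=np.degrees(np.arctan2(X[1],X[0]))
    print('tool delta cm',d.round(2),'tool yaw',round(y0,2),'tilt',R.as_matrix()[:,2].round(4))
    if yaw is not None:
        e=(yaw-y0+90)%180-90
        print('rz needed (deg, tool z down => -dyaw)',round(-e,2))
E
python3 - <<'E'
from h import *
a=cv2.imread('pics/scene0.png');b=cv2.imread('pics/side0.png')
A=cv2.resize(a[165:255,90:215],(600,432),interpolation=3)
cv2.rectangle(A,(int((136-90)*4.8),int((209-165)*4.8)),(int((160-90)*4.8),int((236-165)*4.8)),(0,0,255),1)
cv2.rectangle(A,(int((187-90)*4.8),int((185-165)*4.8)),(int((198-90)*4.8),int((215-165)*4.8)),(0,255,0),1)
cv2.imwrite('pics/crop1.png',A)
goto([0.41,-0.38,0.26])
E
```

```text
tool delta cm [ -9.86 -29.25   4.39] tool yaw -74.37 tilt [-0. -0. -1.]
```

View pics/crop1.png

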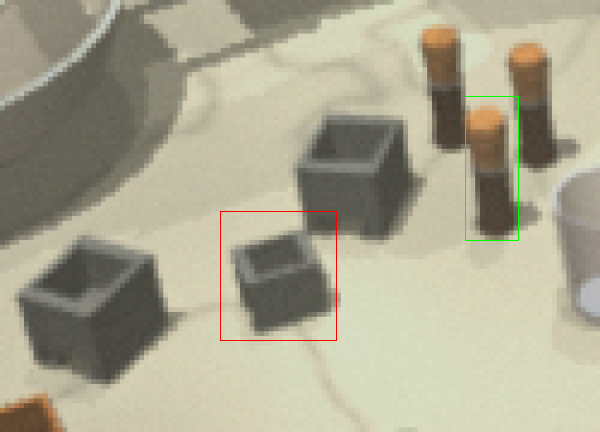

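The red box is the smallest of the three holders. The green box is the brush nearest the camera, which puts it farthest from the base. I'm moving above the holder.

{"fn": "move_arm", "kwargs": {
  "rows": "-0.6 -1.9 0.3 0 0 0 1;-0.6 -1.9 0.3 0 0 0 1;-0.6 -1.9 0.3 0 0 0 1;-0.6 -1.9 0.3 0 0 0 1;-0.6 -1.9 0.3 0 0 0 1;-0.6 -1.9 0.3 0 0 0 1;-0.6 -1.9 0.3 0 0 0 1;-0.6 -1.9 0.3 0 0 0 1;-0.6 -1.9 0.3 0 0 0 1;-0.6 -1.9 0.3 0 0 0 1;-0.6 -1.9 0.3 0 0 0 1;-0.6 -1.9 0.3 0 0 0 1;-0.6 -1.9 0.3 0 0 0 1;-0.6 -1.9 0.3 0 0 0 1;-0.6 -1.9 0.3 0 0 0 1;0 0 0 0 0 0 1;0 0 0 0 0 0 1"
}}

```text
time_s: 4.35
eef_pos: [0.4052, -0.3902, 0.2588]
eef_rot: [0.0, 0.797, -0.604, -0.0]
wrist_force: [0.0, 0.7, -0.0]
opening: 0.999
```

```bash
python3 - <<'E'
from h import *
print(pose()[0])
c=cam('wrist'); cv2.imwrite('pics/w1.png',cv2.resize(c['color'],(768,576)))
for q in['holder','brush']:
  for d in ctrl.trace('wrist',q):
    m=d['region'].astype(np.uint8);b=d['bbox'];print(q,np.round(b),d['confidence'],atz(c,(b[0]+b[2])/2,(b[1]+b[3])/2,.03).round(3))
E
```

```text
[ 0.40520584 -0.39017792  0.25884347]
holder [223.  34. 297. 108.] 0.96 [ 0.491 -0.368  0.03 ]
holder [ 85.  77. 203. 182.] 0.9 [ 0.416 -0.283  0.03 ]
holder [331.  92. 440. 186.] 0.79 [ 0.465 -0.491  0.03 ]
brush [  0. 128.  78. 179.] 0.95 [ 0.369 -0.196  0.03 ]
brush [  3.   0. 107.  43.] 0.61 [ 0.482 -0.198  0.03 ]
```

View pics/w1.png

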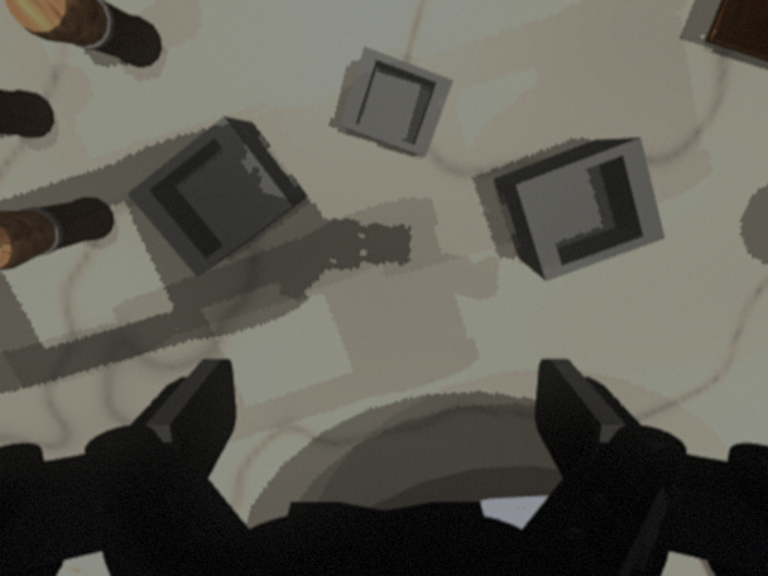

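The small holder is at the top centre, its rim at (335-452, 48-157) in the 768-wide view. The two larger holders are on either side of it. I'll enlarge it to fit its yaw.

```bash
python3 - <<'E'
from h import *
c=cam('wrist'); A=c['color'][24:114,210:310]; cv2.imwrite('pics/w1c.png',cv2.resize(A,(700,630),interpolation=2))
E
```

```text
(no output)
```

View pics/w1c.png

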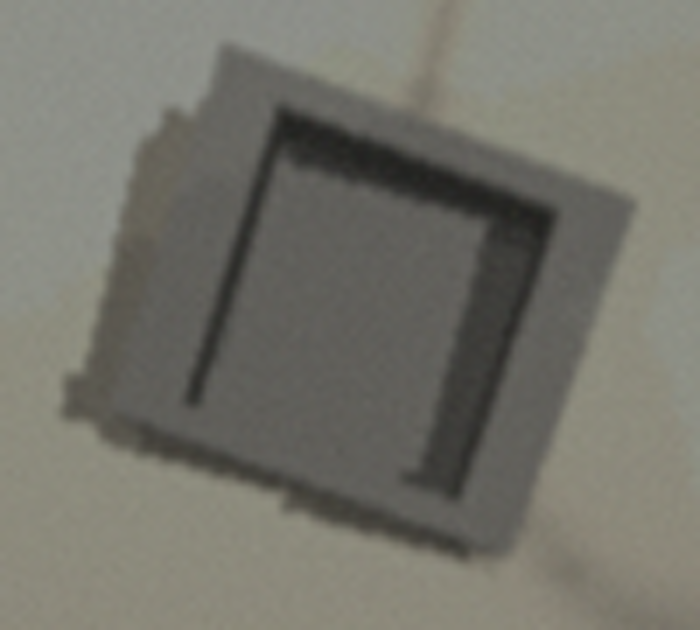

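```bash
python3 - <<'E'
from h import *
c=cam('wrist')
P=[atz(c,210+x/7-.5+.07,24+y/7-.5+.07,.043) for x,y in[(228,42),(635,200),(512,555),(108,402)]]
for i in range(4):
    d=P[(i+1)%4]-P[i]; print(P[i].round(4),np.linalg.norm(d).round(4),np.degrees(np.arctan2(d[1],d[0])).round(1))
ctr=np.mean(P,0);print(ctr)
goto([ctr[0],ctr[1],0.022+.054])
E
```

```text
[ 0.5147 -0.3478  0.043 ] 0.049 -94.1
[ 0.5112 -0.3967  0.043 ] 0.0413 176.9
[ 0.47   -0.3944  0.043 ] 0.0503 85.5
[ 0.4739 -0.3443  0.043 ] 0.041 -5.0
[ 0.49243165 -0.3708062   0.043     ]
tool delta cm [ 0.42 -9.   18.31] tool yaw -74.43 tilt [ 1.e-04 -3.e-04 -1.e+00]
```

The fitted rim is 49-50 x 41 mm, which matches 50 x 42. Its centre is (0.4924,-0.3708) and its long axis is at yaw ≈85.6°.

{"fn": "move_arm", "kwargs": {
  "rows": "0.08 -1.8 0 0 0 0 1;0.08 -1.8 0 0 0 0 1;0.08 -1.8 0 0 0 0 1;0.08 -1.8 0 0 0 0 1;0.1 -1.8 0 0 0 0 1;0 0 1 0 0 -7.8 1;0 0 1 0 0 -7.8 1;0 0 1 0 0 -7.8 1;0 0 1 0 0 -7.8 1;0 0 1 0 0 -7.8 1;0 0 1 0 0 -7.8 1;0 0 1 0 0 -7.8 1;0 0 1 0 0 -7.8 1;0 0 1 0 0 -7.8 1;0 0 0 0 0 0 1;0 0 0 0 0 0 1"
}}

```text
time_s: 6.2
eef_pos: [0.4936, -0.3698, 0.1688]
eef_rot: [-0.0, 0.999, -0.038, -0.0]
wrist_force: [1.0, 0.0, 0.8]
opening: 0.999
```

```bash
python3 - <<'E'
from h import *
print(pose()[0],ctrl.get_obs()['q'].round(2))
c=cam('wrist'); cv2.imwrite('pics/w2.png',cv2.resize(c['color'],(768,576)))
goto([.4924,-.3708,.075],-4.3)
print(proj(c,[[.4924,-.3708,.043]]))
E
```

```text
[ 0.4935658  -0.36977833  0.16875711] [-0.84  0.42  1.6   0.    1.13 -0.76]
tool delta cm [-0.12  0.08  9.42] tool yaw -4.33 tilt [ 3.e-04 -3.e-04 -1.e+00]
rz needed (deg, tool z down => -dyaw) -0.03
[[255.77726059 211.96054581]]
```

View pics/w2.png

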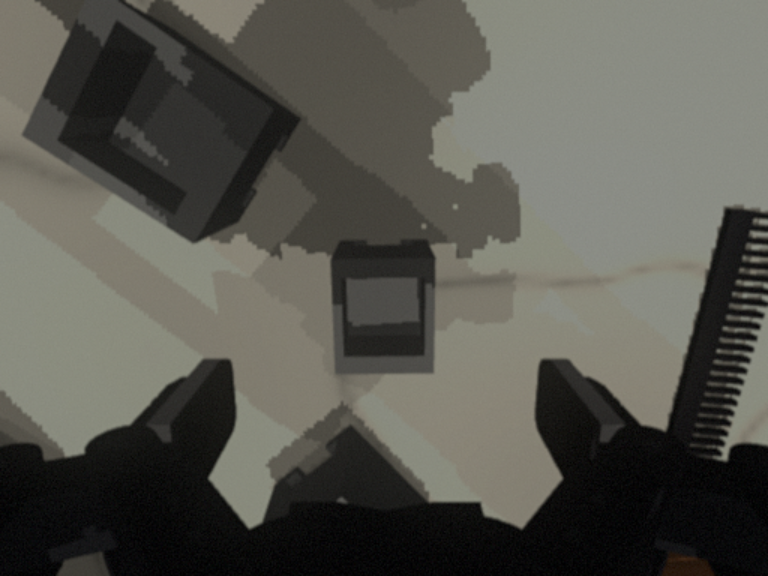

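{"fn": "move_arm", "kwargs": {
  "rows": "-0.02 0.01 1.2 0 0 0 1;-0.02 0.01 1.2 0 0 0 1;-0.02 0.01 1.2 0 0 0 1;-0.02 0.01 1.2 0 0 0 1;-0.02 0.01 1.2 0 0 0 1;-0.02 0.01 1.2 0 0 0 1;0 0 1 0 0 0 1;0 0 0.7 0 0 0 1;0 0 0.3 0 0 0 1;0 0 0 0 0 0 1;0 0 0 0 0 0 0.4;0 0 0 0 0 0 0.3;0 0 0 0 0 0 0.2;0 0 0 0 0 0 0.2;0 0 0 0 0 0 0.2;0 0 0 0 0 0 0.2"
}}

```text
time_s: 7.85
eef_pos: [0.4921, -0.371, 0.0776]
eef_rot: [0.0, 0.999, -0.036, 0.0]
wrist_force: [-1.2, 0.1, 5.3]
opening: 0.478
```

```bash
python3 - <<'E'
from h import *
o=ctrl.get_obs();print(o['eef_pos'],o['opening'],o['wrist_force'])
goto([.49,-.2,.25],-6)
goto([.575,-.08,.25],-6)
c=cam('side');cv2.imwrite('pics/s3.png',cv2.resize(c['color'][100:200,250:380],(780,600)))
E
```

```text
[ 0.49206458 -0.371002    0.07761628] 0.47815544436559215 [-1.22803092  0.07114006  5.3495605 ]
tool delta cm [ -1.43 -17.02 -17.25] tool yaw -4.17 tilt [ 8.e-04 -1.e-03 -1.e+00]
rz needed (deg, tool z down => -dyaw) 1.83
tool delta cm [  6.17 -29.61 -17.26] tool yaw -4.17 tilt [ 8.e-04 -1.e-03 -1.e+00]
rz needed (deg, tool z down => -dyaw) 1.83
```

View pics/s3.png

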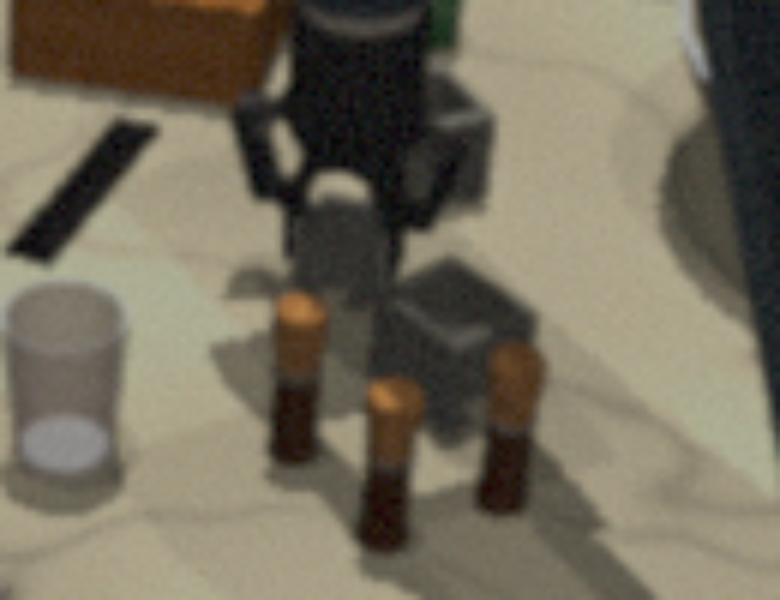

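{"fn": "move_arm", "kwargs": {
  "rows": "0 0 -0.5 0 0 0 0.2;0 0 -1.5 0 0 0 0.2;0 0 -2 0 0 0 0.2;0 0 -2.4 0 0 0 0.2;0 0 -2.4 0 0 0 0.2;0 0 -2.4 0 0 0 0.2;0 0 -2.4 0 0 0 0.2;0 0 -2.4 0 0 0 0.2;0 0 -1.6 0 0 0 0.2;0 -1 0 0 0 0.6 0.2;0.4 -2 0 0 0 0.6 0.2;0.6 -2.4 0 0 0 0.6 0.2;0.6 -2.6 0 0 0 0 0.2;0.6 -2.6 0 0 0 0 0.2;0.6 -2.6 0 0 0 0 0.2;0.6 -2.6 0 0 0 0 0.2;0.6 -2.6 0 0 0 0 0.2;0.6 -2.6 0 0 0 0 0.2;0.4 -2.4 0 0 0 0 0.2;0.4 -2.4 0 0 0 0 0.2"
}}

```text
time_s: 9.9
eef_pos: [0.5705, -0.1173, 0.2512]
eef_rot: [-0.001, 0.999, -0.052, -0.001]
wrist_force: [-0.2, -0.2, -0.6]
opening: 0.481
```

{"fn": "move_arm", "kwargs": {
  "rows": "0.3 -2.4 0 0 0 0 0.2;0.3 -2 0 0 0 0 0.2;0.2 -1 0 0 0 0 0.2;0 0 0 0 0 0 0.2;0 0 0 0 0 0 0.2"
}}

```text
time_s: 10.4
eef_pos: [0.5845, -0.0667, 0.2523]
eef_rot: [0.0, 0.999, -0.052, -0.001]
wrist_force: [0.7, -0.8, -0.7]
opening: 0.484
```

```bash
python3 - <<'E'
from h import *
o=ctrl.get_obs();print(o['time_s'],o['eef_pos'],o['opening'],o['wrist_force'])
goto([.575,-.08,.25],-6)
c=cam('wrist');cv2.imwrite('pics/w4.png',cv2.resize(c['color'],(768,576)))
np.save('w4.npy',c,allow_pickle=True)
E
```

```text
10.4 [ 0.58445436 -0.0666777   0.25227479] 0.4838791534387492 [ 0.70903265 -0.79616919 -0.6817634 ]
tool delta cm [-0.8   1.42  0.23] tool yaw -5.96 tilt [-1.1e-03 -1.0e-04 -1.0e+00]
rz needed (deg, tool z down => -dyaw) 0.04
```

View pics/w4.png

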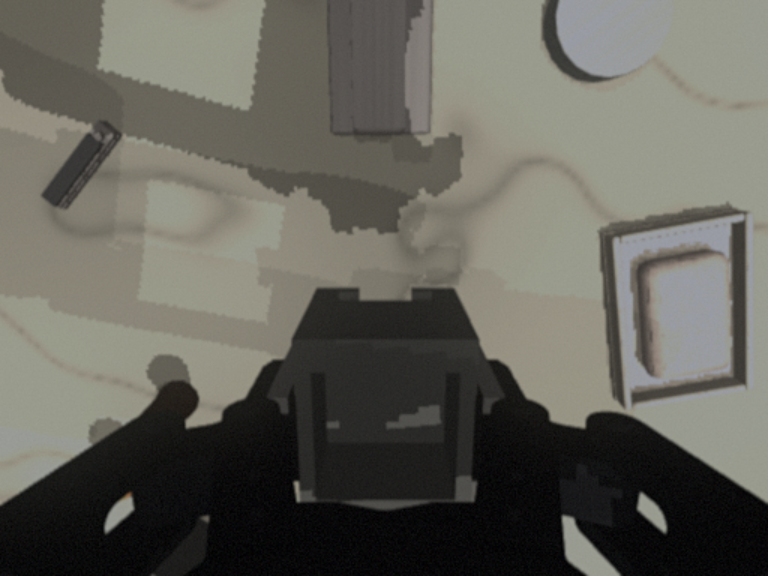

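The holder is held square, channel facing ahead (from about (315,290) to (455,300)). The rail's mouth is at the top (330-430, 130). I'm going forward over the rail for a full view.

{"fn": "move_arm", "kwargs": {
  "rows": "0 -1.5 0 0 0 0 0.2;0 -2.5 0 0 0 0 0.2;0 -2.5 0 0 0 0 0.2;0 -2.5 0 0 0 0 0.2;0 -1 0 0 0 0 0.2;0 0 0 0 0 0 0.2;0 0 0 0 0 0 0.2"
}}

```text
time_s: 11.15
eef_pos: [0.5952, 0.0324, 0.2529]
eef_rot: [0.0, 0.999, -0.052, -0.0]
wrist_force: [-0.8, -0.6, -1.3]
opening: 0.483
```

```bash
python3 - <<'E'
from h import *
o=ctrl.get_obs();print(o['time_s'],o['eef_pos'],o['opening'],o['wrist_force'])
c=cam('wrist');cv2.imwrite('pics/w5.png',cv2.resize(c['color'],(768,576)))
np.save('w5.npy',c,allow_pickle=True)
E
```

```text
11.15 [0.59524397 0.03235263 0.25285999] 0.4833105346949705 [-0.80673636 -0.62897843 -1.31085779]
```

View pics/w5.png

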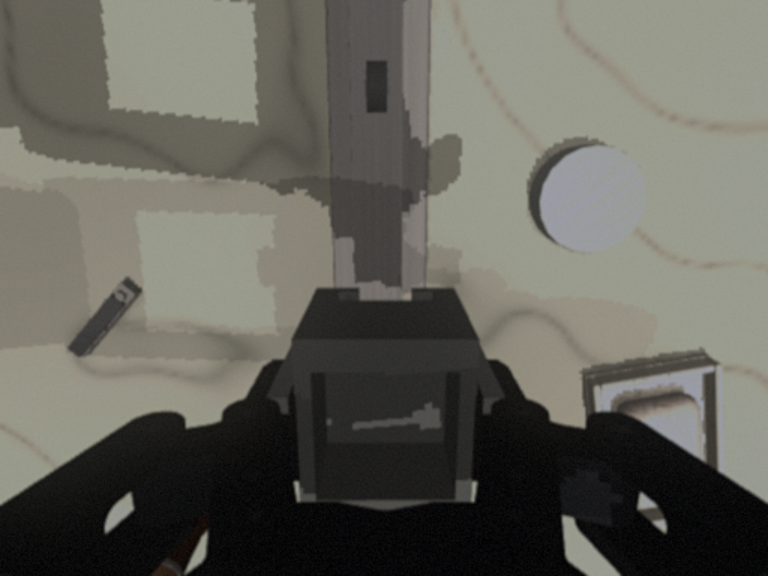

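```bash
python3 - <<'E'
from h import *
for n,(y0,y1,x0,x1) in {'w4':(0,100,205,305),'w5':(0,200,205,305)}.items():
    c=np.load(n+'.npy',allow_pickle=True).item()
    A=c['color'][y0:y1,x0:x1].astype(float)*1.8; k=6 if n=='w4' else 3
    A=np.clip(A,0,255).astype(np.uint8)
    cv2.imwrite(f'pics/{n}c.png',cv2.resize(A,((x1-x0)*6,(y1-y0)*k),interpolation=2))
E
```

```text
(no output)
```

View pics/w4c.png

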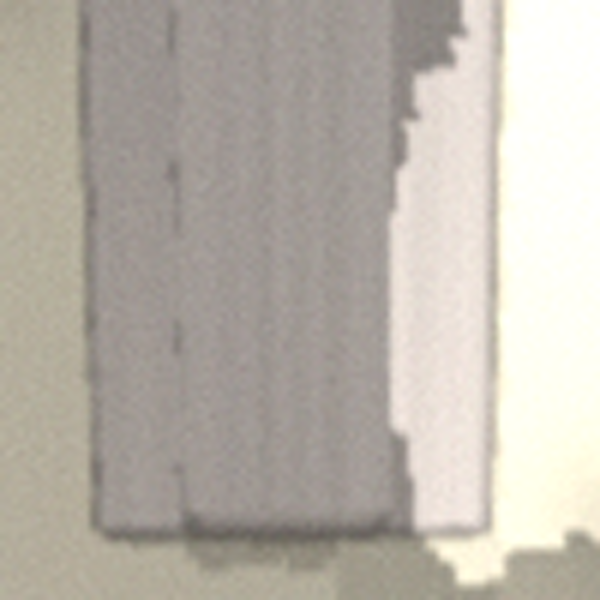

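View pics/w5c.png

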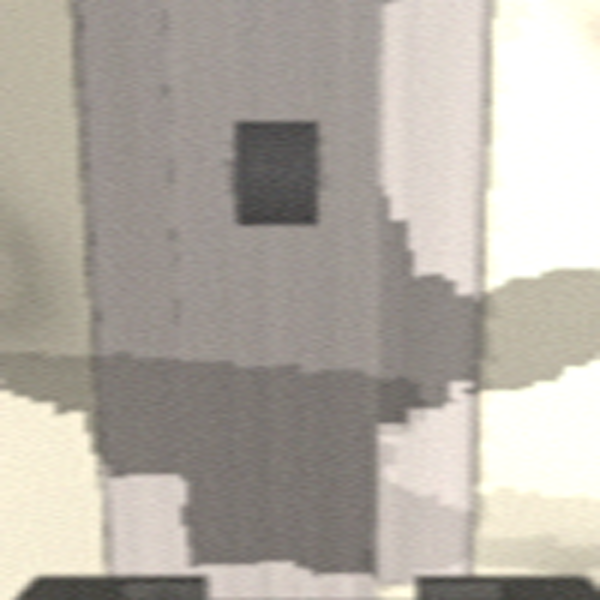

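```bash
python3 - <<'E'
from h import *
c4=np.load('w4.npy',allow_pickle=True).item();c5=np.load('w5.npy',allow_pickle=True).item()
g4=lambda x,y:(205+x/6-.42,y/6-.42); g5=lambda x,y:(205+x/6-.42,y/3-.33)
for nm,c,g,L,R in(('4',c4,g4,[(172,30),(176,330),(182,480)],[(388,30),(389,300),(389,400)]),('5',c5,g5,[(165,20),(171,230),(187,500)],[(380,20),(380,200),(377,540)])):
    l=np.array([atz(c,*g(*p),.075) for p in L]);r=np.array([atz(c,*g(*p),.075) for p in R])
    print(nm,l.round(4).tolist(),r.round(4).tolist())
    fl=np.polyfit(l[:,1],l[:,0],1);fr=np.polyfit(r[:,1],r[:,0],1)
    for f in(fl,fr):print('yaw',90-np.degrees(np.arctan(f[0])),'x@y=.05',np.polyval(f,.05).round(4),'x@.0',np.polyval(f,.0).round(4),'x@.1',np.polyval(f,.1).round(4))
print('mouth',atz(c4,*g4(290,522),.074))
print('hump',atz(c5,*g5(277,172),.0785), [atz(c5,*g5(277,v),.075) for v in(120,225)])
# foot edges at z .008
for nm,c,g,L,R in(('4',c4,g4,[(83,30),(98,500)],[(500,30),(489,500)]),('5',c5,g5,[(78,20),(108,560)],[(493,20),(472,560)])):
    for E in(L,R):
        a,b=[atz(c,*g(*p),.008) for p in E];d=a-b;print('foot',nm,a.round(4),b.round(4),np.degrees(np.arctan2(d[1],d[0])).round(2))
print('foot end',[atz(c4,*g4(x,530),.008).round(4) for x in(98,489)])
E
```

```text
4 [[0.5814, 0.0609, 0.075], [0.5781, 0.03, 0.075], [0.5768, 0.0137, 0.075]] [[0.6053, 0.0584, 0.075], [0.6027, 0.0307, 0.075], [0.6017, 0.0199, 0.075]]
yaw 84.3150265269039 x@y=.05 0.5803 x@.0 0.5753 x@.1 0.5853
yaw 84.7621805722781 x@y=.05 0.6045 x@.0 0.5999 x@.1 0.6091
5 [[0.5915, 0.1591, 0.075], [0.5867, 0.115, 0.075], [0.5808, 0.051, 0.075]] [[0.6153, 0.1566, 0.075], [0.6117, 0.119, 0.075], [0.6035, 0.0383, 0.075]]
yaw 84.39226094638026 x@y=.05 0.5806 x@.0 0.5757 x@.1 0.5855
yaw 84.30988242248527 x@y=.05 0.6047 x@.0 0.5997 x@.1 0.6097
mouth [0.58885932 0.00771728 0.074     ]
hump [0.60045094 0.12592085 0.0785    ] [array([0.60164053, 0.13734433, 0.075     ]), array([0.59916766, 0.11479339, 0.075     ])]
foot 4 [0.5664 0.0791 0.008 ] [0.5601 0.0161 0.008 ] 84.34
foot 4 [0.6248 0.0729 0.008 ] [0.6181 0.0101 0.008 ] 83.92
foot 5 [0.5765 0.1769 0.008 ] [0.56   0.0199 0.008 ] 84.03
foot 5 [0.6348 0.1708 0.008 ] [0.6186 0.0138 0.008 ] 84.11
foot end [array([0.5596, 0.0119, 0.008 ]), array([0.6178, 0.0058, 0.008 ])]
```

```bash
python3 - <<'E'
from h import *
c=np.load('w5.npy',allow_pickle=True).item()
A=np.clip(c['color'][180:345,170:350].astype(float)*2.5,0,255).astype(np.uint8)
A=cv2.resize(A,None,fx=3.6,fy=3.6,interpolation=2)
p,R=pose();M=R.as_matrix()
def draw(dx,dy,dz,col):
  for pts in ([(x,y,z) for x,y in((21,25),(-21,25),(-21,-25),(21,-25))] for z in(0,43)):
    P=[p+M@(np.array([a+dx,b+dy,77.6+dz-z])/1e3) for a,b,z in pts]
    uv=proj(c,P); uv=(uv-[170,180]+.5)*3.6
    print(uv.round(0).tolist())
    cv2.polylines(A,[uv.astype(int).reshape(-1,1,2)],True,col,1)
draw(0,0,0,(0,0,255))
cv2.imwrite('pics/hold.png',A)
E
```

```text
[[470.0, 398.0], [165.0, 398.0], [152.0, 48.0], [484.0, 48.0]]
[[522.0, 628.0], [115.0, 627.0], [92.0, 174.0], [547.0, 174.0]]
```

View pics/hold.png

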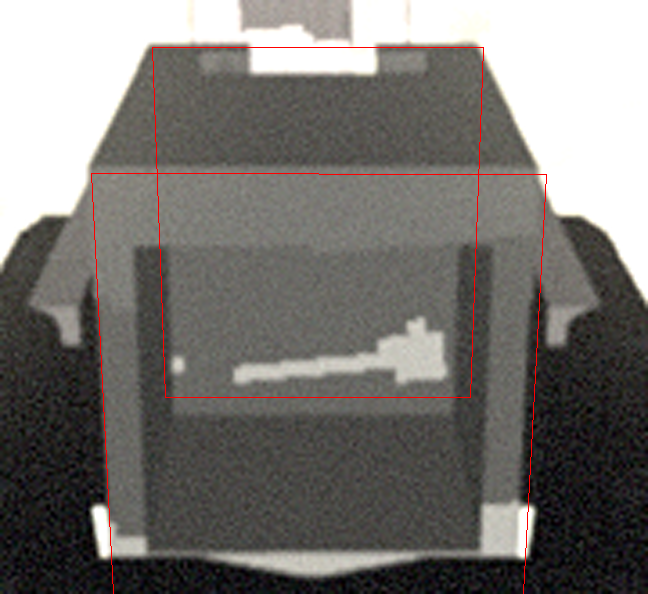

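```bash
cat >> h.py <<'E'
HUMP=np.array([.6003,.1259]);RY=84.2
rd=np.array([np.cos(np.radians(RY)),np.sin(np.radians(RY))])
def rail(x,z): # tcp target (world) for holder centre at rail x(mm); holder sits -0.4mm along tool x
    P=HUMP+rd*(x-18.7)/1e3
    n=np.array([rd[1],-rd[0]])
    P=P+n*0.0004
    return np.array([P[0],P[1],z])
def railpos():
    p,R=pose(); d=p[:2]-HUMP; n=np.array([rd[1],-rd[0]]); return dict(x=(d@rd*1e3+18.7).round(2), lat=(d@n*1e3-0.4).round(2), z=(p[2]*1e3).round(2))
E
python3 - <<'E'
from h import *
print(railpos()); goto(rail(-142,.1415),RY-90)
E
```

```text
{'x': np.float64(-75.18), 'lat': np.float64(4.08), 'z': np.float64(252.9)}
tool delta cm [-0.38  6.68 11.14] tool yaw -6.01 tilt [ 0.e+00 -4.e-04 -1.e+00]
rz needed (deg, tool z down => -dyaw) -0.21
```

{"fn": "move_arm", "kwargs": {
  "rows": "0 1 0 0 0 0 0.2;-0.1 2 0 0 0 0 0.2;-0.1 2 0 0 0 0 0.2;-0.1 1.2 0 0 0 -0.2 0.2;-0.1 0.5 0 0 0 0 0.2;0 0 1 0 0 0 0.2;0 0 2 0 0 0 0.2;0 0 2 0 0 0 0.2;0 0 2 0 0 0 0.2;0 0 2 0 0 0 0.2;0 0 1.5 0 0 0 0.2;0 0 0.6 0 0 0 0.2;0 0 0 0 0 0 0.2;0 0 0 0 0 0 0.2"
}}

```text
time_s: 12.6
eef_pos: [0.5848, -0.0332, 0.1425]
eef_rot: [0.0, 0.999, -0.05, 0.001]
wrist_force: [0.5, -0.4, -0.7]
opening: 0.488
```

```bash
python3 - <<'E'
from h import *
print(railpos(),ctrl.get_obs()['wrist_force']); goto(rail(-142,.1415),RY-90)
c=cam('wrist');A=np.clip(c['color'].astype(float)*1.7,0,255).astype(np.uint8)
cv2.imwrite('pics/w6.png',cv2.resize(A[60:300,130:390],(780,720))[:600])
s=cam('side');cv2.imwrite('pics/s6.png',cv2.resize(s['color'][160:280,190:310],(600,600),interpolation=2))
E
```

```text
{'x': np.float64(-141.17), 'lat': np.float64(0.31), 'z': np.float64(142.52)} [ 0.51702058 -0.37991423 -0.69072277]
tool delta cm [-0.03  0.08  0.1 ] tool yaw -5.76 tilt [ 1.e-03 -2.e-04 -1.e+00]
rz needed (deg, tool z down => -dyaw) 0.04
```

View pics/w6.png

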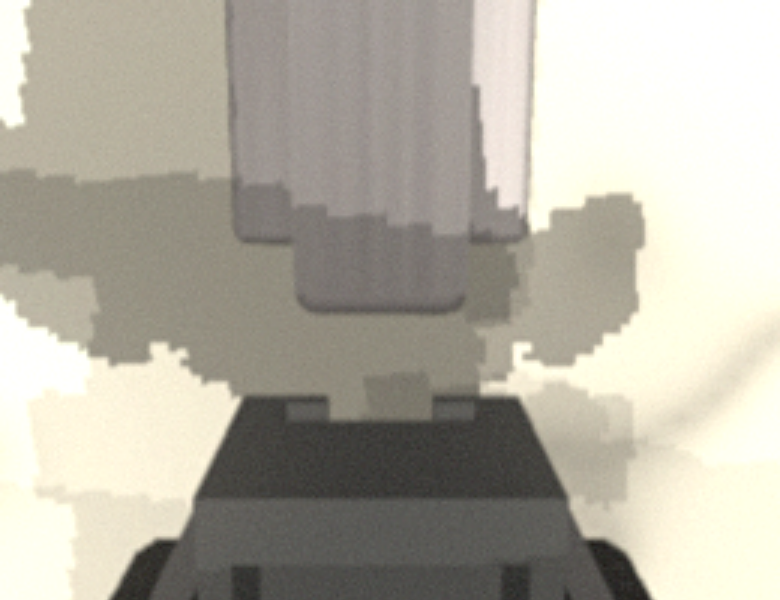

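View pics/s6.png

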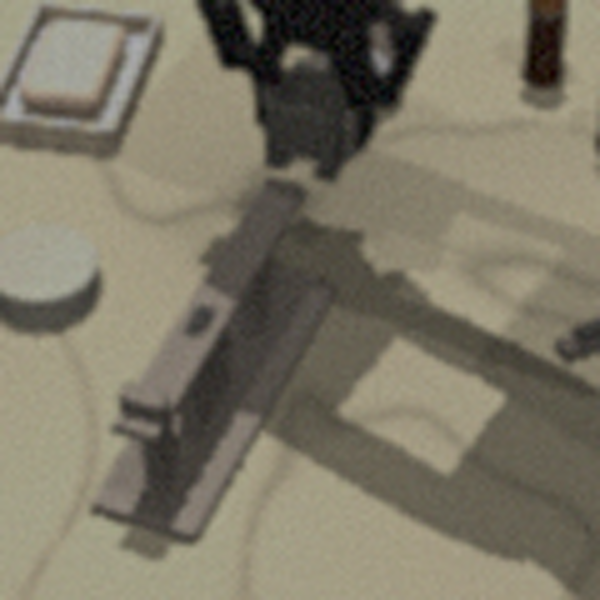

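```bash
python3 - <<'E'
from h import *
c=cam('wrist');cv2.imwrite('pics/w6full.png',c['color'])
p,R=pose();M=R.as_matrix()
k=lambda uv:((uv-[130,60]+.5)*3).round(1).tolist()
for dz in(0,2):
  print('hold bottom front',dz,k(proj(c,[p+M@(np.array([a,-25,77.6+dz])/1e3) for a in(-21,21)])))
n=np.array([rd[1],-rd[0]])
for z in(.075,.078):
  for x in(-97,-70):
    print('bar',z,x,k(proj(c,[np.r_[HUMP+rd*(x-18.7)/1e3+n*s*.012,z] for s in(-1,1)])))
  print('tip',k(proj(c,[np.r_[HUMP+rd*(-102-18.7)/1e3,z-.003]])))
# foot front at z=.008
print('foot',k(proj(c,[np.r_[HUMP+rd*(-100-18.7)/1e3+n*s*.03,.008] for s in(-1,1)])))
E
```

```text
hold bottom front 0 [[246.0, 397.8], [522.1, 397.7]]
hold bottom front 2 [[247.7, 394.3], [520.3, 394.2]]
bar 0.075 -97 [[289.8, 281.2], [463.8, 281.2]]
bar 0.075 -70 [[284.9, 76.3], [468.2, 76.3]]
tip [[376.9, 312.8]]
bar 0.078 -97 [[287.8, 284.7], [465.6, 284.7]]
bar 0.078 -70 [[282.7, 75.4], [470.2, 75.4]]
tip [[376.8, 316.8]]
foot [[230.2, 244.1], [525.5, 244.1]]
```

```bash
python3 - <<'E'
from h import *
A=cv2.imread('pics/w6full.png');A=np.clip(A.astype(float)*1.7,0,255).astype(np.uint8)
cv2.imwrite('pics/w6b.png',cv2.resize(A[125:215,195:325],(780,540),interpolation=2))
E
```

```text
(no output)
```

View pics/w6b.png

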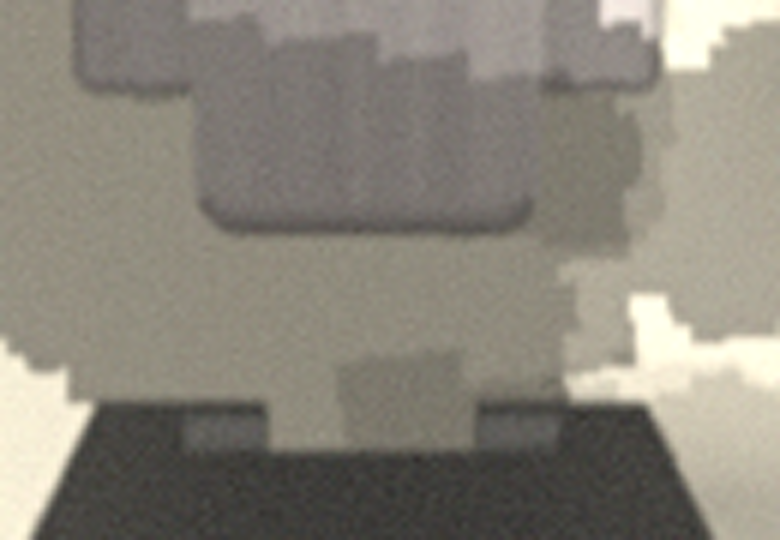

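Holder and bar are aligned laterally to about 0.2 mm and the heights agree. I'll lower 1.4 mm to mid-clearance and ease on.

{"fn": "move_arm", "kwargs": {
  "rows": "0 0 0.14 0 0 0 0.2;0 -0.4 0 0 0 0 0.2;0 -0.4 0 0 0 0 0.2;0 -0.3 0 0 0 0 0.2;0 -0.2 0 0 0 0 0.2;0 -0.2 0 0 0 0 0.2;0 -0.2 0 0 0 0 0.2;0 -0.2 0 0 0 0 0.2"
}}

```text
time_s: 13.55
eef_pos: [0.5863, -0.0142, 0.1405]
eef_rot: [0.0, 0.999, -0.05, -0.0]
wrist_force: [-0.8, -0.7, -0.6]
opening: 0.481
```

```bash
python3 - <<'E'
from h import *
print(railpos(),ctrl.get_obs()['wrist_force'].round(2),ctrl.get_obs()['torque'].round(2))
E
```

```text
{'x': np.float64(-122.11), 'lat': np.float64(-0.21), 'z': np.float64(140.47)} [-0.84 -0.71 -0.6 ] [0.04 0.02 0.03]
```

{"fn": "move_arm", "kwargs": {
  "rows": "0 -0.2 -0.05 0 0 0 0.2;0 -0.3 0 0 0 0 0.2;0 -0.4 0 0 0 0 0.2;0 -0.5 0 0 0 0 0.2;0 -0.5 0 0 0 0 0.2;0 -0.5 0 0 0 0 0.2;0 0 0 0 0 0 0.2"
}}

```text
time_s: 14.25
eef_pos: [0.5886, 0.0103, 0.141]
eef_rot: [-0.0, 0.999, -0.05, -0.0]
wrist_force: [0.0, 0.8, -0.5]
opening: 0.485
```

```bash
python3 - <<'E'
from h import *
print(railpos(),ctrl.get_obs()['wrist_force'].round(2),ctrl.get_obs()['torque'].round(2)); goto(rail(-50,.141),RY-90)
c=cam('wrist');A=np.clip(c['color'].astype(float)*1.7,0,255).astype(np.uint8)
cv2.imwrite('pics/w7.png',cv2.resize(A[60:260,130:390],(780,600)))
s=cam('side');cv2.imwrite('pics/s7.png',cv2.resize(s['color'][160:280,190:310],(600,600),interpolation=2))
E
```

```text
{'x': np.float64(-97.47), 'lat': np.float64(-0.31), 'z': np.float64(140.96)} [ 0.01  0.82 -0.49] [-0.02 -0.    0.  ]
tool delta cm [ 0.04 -4.75 -0.  ] tool yaw -5.72 tilt [-1.e-04  2.e-04 -1.e+00]
rz needed (deg, tool z down => -dyaw) 0.08
```

View pics/w7.png

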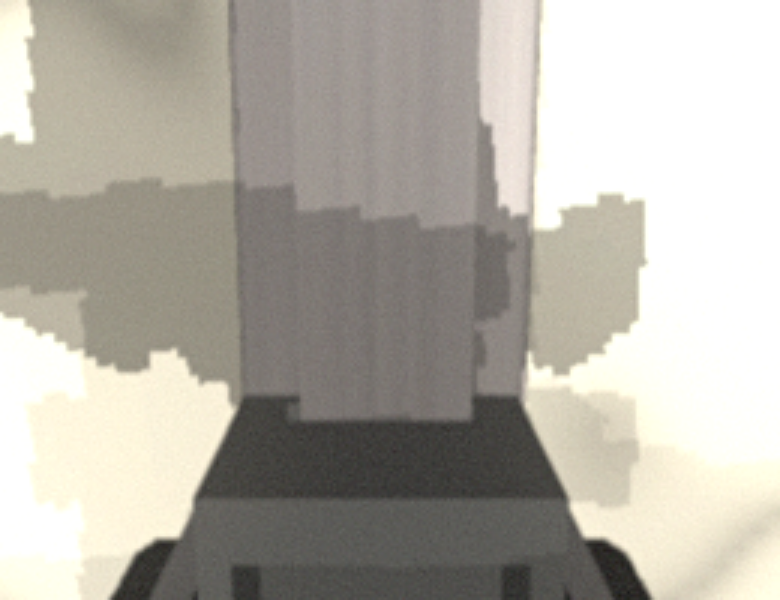

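View pics/s7.png

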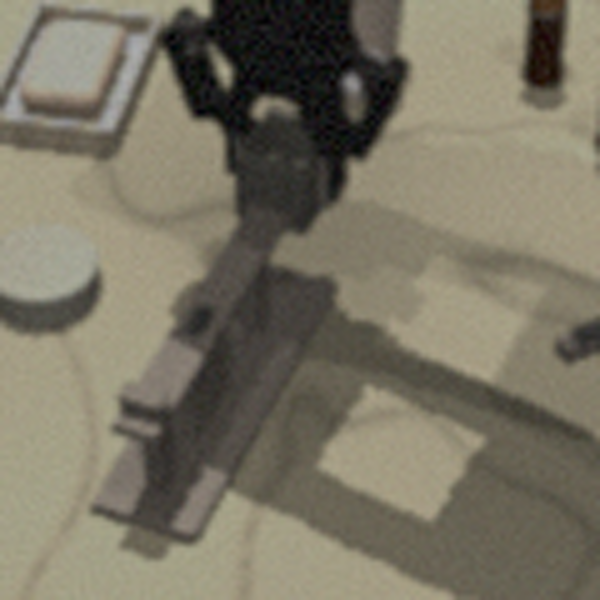

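The bar is inside the channel, about 0.5 mm right of centre and force-free. I'll nudge and continue to just before the catch.

{"fn": "move_arm", "kwargs": {
  "rows": "0.04 -0.4 0 0 0 0 0.2;0 -0.6 0 0 0 0 0.2;0 -0.7 0 0 0 0 0.2;0 -0.7 0 0 0 0 0.2;0 -0.7 0 0 0 0 0.2;0 -0.7 0 0 0 0 0.2;0 -0.7 0 0 0 0 0.2;0 -0.7 0 0 0 0 0.2;0 -0.7 0 0 0 0 0.2;0 -0.6 0 0 0 0 0.2;0 -0.4 0 0 0 0 0.2;0 -0.3 0 0 0 0 0.2;0 0 0 0 0 0 0.2"
}}

```text
time_s: 15.65
eef_pos: [0.5963, 0.0814, 0.141]
eef_rot: [-0.0, 0.999, -0.05, 0.0]
wrist_force: [-0.7, -0.6, -1.6]
opening: 0.483
```

```bash
python3 - <<'E'
from h import *
print(railpos(),ctrl.get_obs()['wrist_force'].round(2),ctrl.get_obs()['torque'].round(2)); goto(rail(56,.141),RY-90)
c=cam('wrist');A=np.clip(c['color'].astype(float)*1.7,0,255).astype(np.uint8)
cv2.imwrite('pics/w8.png',cv2.resize(A[60:260,130:390],(780,600)))
E
```

```text
{'x': np.float64(-25.94), 'lat': np.float64(0.13), 'z': np.float64(140.99)} [-0.72 -0.59 -1.63] [-0.06  0.03  0.01]
tool delta cm [-0.01 -8.19 -0.  ] tool yaw -5.75 tilt [ 0.  0. -1.]
rz needed (deg, tool z down => -dyaw) 0.05
```

View pics/w8.png

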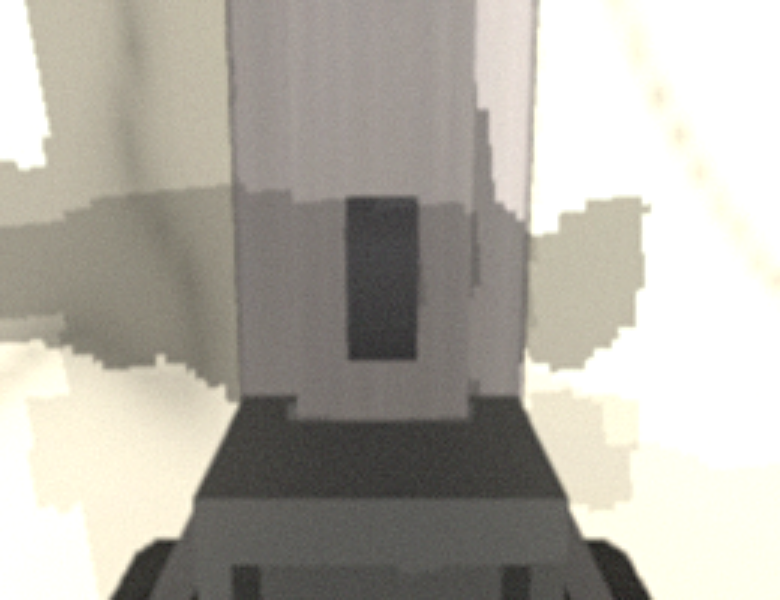

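{"fn": "move_arm", "kwargs": {
  "rows": "0 -0.3 0 0 0 0 0.2;0 -0.3 0 0 0 0 0.2;0 -0.3 0 0 0 0 0.2;0 -0.3 0 0 0 0 0.2;0 -0.3 0 0 0 0 0.2;0 -0.3 0 0 0 0 0.2;0 -0.3 0 0 0 0 0.2;0 -0.3 0 0 0 0 0.2;0 0 0 0 0 0 0.2"
}}

```text
time_s: 16.6
eef_pos: [0.5989, 0.1056, 0.1412]
eef_rot: [-0.0, 0.999, -0.05, 0.0]
wrist_force: [-0.2, 0.7, 1.3]
opening: 0.485
```

```bash
python3 - <<'E'
from h import *
print(railpos(),ctrl.get_obs()['wrist_force'].round(2),ctrl.get_obs()['torque'].round(2))
E
```

```text
{'x': np.float64(-1.64), 'lat': np.float64(0.25), 'z': np.float64(141.18)} [-0.16  0.74  1.34] [ 0.19 -0.1  -0.02]
```

The upward force of about 2 N shows it is riding on the catch. Continuing.

{"fn": "move_arm", "kwargs": {
  "rows": "0 -0.3 0 0 0 0 0.2;0 -0.4 0 0 0 0 0.2;0 -0.4 0 0 0 0 0.2;0 -0.4 0 0 0 0 0.2;0 -0.4 0 0 0 0 0.2;0 -0.4 0 0 0 0 0.2;0 -0.4 0 0 0 0 0.2;0 -0.4 0 0 0 0 0.2;0 -0.4 0 0 0 0 0.2;0 -0.4 0 0 0 0 0.2;0 -0.4 0 0 0 0 0.2;0 -0.4 0 0 0 0 0.2;0 -0.4 0 0 0 0 0.2;0 0 0 0 0 0 0.2"
}}

```text
time_s: 18.0
eef_pos: [0.6039, 0.1567, 0.141]
eef_rot: [-0.001, 0.999, -0.05, 0.0]
wrist_force: [-0.0, 3.3, 1.2]
opening: 0.484
```

```bash
python3 - <<'E'
from h import *
print(railpos(),ctrl.get_obs()['wrist_force'].round(2),ctrl.get_obs()['torque'].round(2)); goto(rail(56,.141),RY-90)
c=cam('wrist');A=np.clip(c['color'].astype(float)*1.7,0,255).astype(np.uint8)
cv2.imwrite('pics/w9.png',cv2.resize(A[60:260,130:390],(780,600)))
s=cam('side');cv2.imwrite('pics/s9.png',cv2.resize(s['color'][160:280,190:310],(600,600),interpolation=2))
E
```

```text
{'x': np.float64(49.72), 'lat': np.float64(0.02), 'z': np.float64(141.0)} [-0.02  3.27  1.18] [ 0.37 -0.02  0.03]
tool delta cm [-0.   -0.63  0.  ] tool yaw -5.75 tilt [ 3.e-04  1.e-03 -1.e+00]
rz needed (deg, tool z down => -dyaw) 0.05
```

View pics/w9.png

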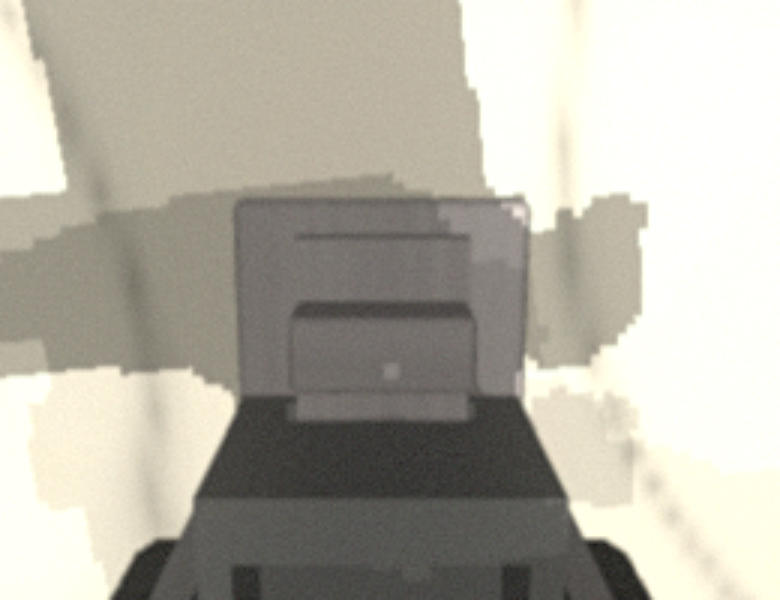

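{"fn": "move_arm", "kwargs": {
  "rows": "0 -0.1 0 0 0 0 0.2;0 -0.1 0 0 0 0 0.2;0 -0.1 0 0 0 0 0.2;0 -0.1 0 0 0 0 0.2;0 -0.1 0 0 0 0 0.2;0 0 0 0 0 0 0.2"
}}

```text
time_s: 18.7
eef_pos: [0.604, 0.1608, 0.1406]
eef_rot: [0.0, 0.999, -0.05, -0.0]
wrist_force: [-0.9, 0.1, -0.2]
opening: 0.483
```

```bash
python3 - <<'E'
from h import *
print(railpos(),ctrl.get_obs()['wrist_force'].round(2),ctrl.get_obs()['torque'].round(2))
E
```

```text
{'x': np.float64(53.82), 'lat': np.float64(-0.24), 'z': np.float64(140.58)} [-0.94  0.05 -0.2 ] [-0.01 -0.03 -0.  ]
```

{"fn": "move_arm", "kwargs": {
  "rows": "0 -0.1 0 0 0 0 0.2;0 -0.05 0 0 0 0 0.2;0 0 0 0 0 0 0.2"
}}

```text
time_s: 19.0
eef_pos: [0.6044, 0.1623, 0.1409]
eef_rot: [-0.0, 0.999, -0.05, -0.0]
wrist_force: [-0.1, 0.2, -1.2]
opening: 0.485
```

```bash
python3 - <<'E'
from h import *
print(railpos(),ctrl.get_obs()['wrist_force'].round(2),ctrl.get_obs()['torque'].round(2))
c=cam('wrist');A=np.clip(c['color'].astype(float)*1.7,0,255).astype(np.uint8)
cv2.imwrite('pics/w10.png',cv2.resize(A[150:250,195:325],(780,600),interpolation=2))
s=cam('side');cv2.imwrite('pics/s10.png',cv2.resize(s['color'][180:270,190:280],(600,600),interpolation=2))
s=cam('scene');cv2.imwrite('pics/sc10.png',cv2.resize(s['color'][120:220,250:350],(600,600),interpolation=2))
E
```

```text
{'x': np.float64(55.31), 'lat': np.float64(0.03), 'z': np.float64(140.89)} [-0.06  0.22 -1.23] [0.01 0.03 0.01]
```

View pics/w10.png

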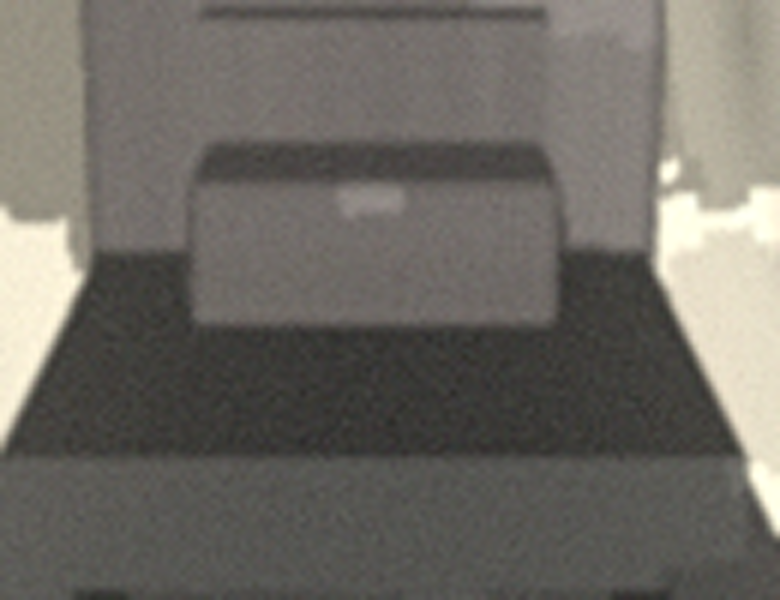

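View pics/sc10.png

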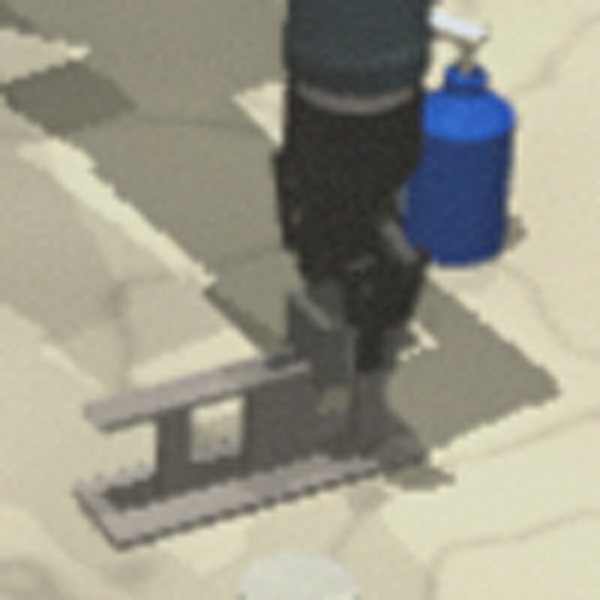

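The force is back to the holder's weight alone, so the catch seems to have cleared. I'm advancing in fine steps to feel the stop.

{"fn": "move_arm", "kwargs": {
  "rows": "0 -0.05 0 0 0 0 0.2;0 0 0 0 0 0 0.2"
}}

```text
time_s: 19.35
eef_pos: [0.6045, 0.1627, 0.141]
eef_rot: [-0.0, 0.999, -0.05, 0.0]
wrist_force: [-0.5, 1.0, -0.3]
opening: 0.487
```

{"fn": "move_arm", "kwargs": {
  "rows": "0 -0.05 0 0 0 0 0.2;0 0 0 0 0 0 0.2"
}}

```text
time_s: 19.55
eef_pos: [0.6046, 0.1633, 0.141]
eef_rot: [-0.0, 0.999, -0.05, 0.0]
wrist_force: [-0.1, 0.1, -0.5]
opening: 0.485
```

{"fn": "move_arm", "kwargs": {
  "rows": "0 -0.05 0 0 0 0 0.2;0 0 0 0 0 0 0.2"
}}

```text
time_s: 19.75
eef_pos: [0.6046, 0.1634, 0.141]
eef_rot: [0.0, 0.999, -0.05, -0.0]
wrist_force: [-0.2, -2.4, -0.1]
opening: 0.486
```

{"fn": "move_arm", "kwargs": {
  "rows": "0 -0.05 0 0 0 0 0.2;0 0 0 0 0 0 0.2"
}}

```text
time_s: 19.95
eef_pos: [0.6047, 0.1635, 0.141]
eef_rot: [0.001, 0.999, -0.05, -0.0]
wrist_force: [-1.5, -5.1, 1.0]
opening: 0.481
```

The stop is felt at -2.4 to -5 N. I'm easing the pressure off, then lowering onto the bar.

{"fn": "move_arm", "kwargs": {
  "rows": "0 0.06 0 0 0 0 0.2;0 0 0.05 0 0 0 0.2;0 0 0.05 0 0 0 0.2;0 0 0 0 0 0 0.2"
}}

```text
time_s: 20.35
eef_pos: [0.6048, 0.1634, 0.1401]
eef_rot: [0.0, 0.999, -0.05, 0.0]
wrist_force: [0.2, -4.0, 0.3]
opening: 0.483
```

{"fn": "move_arm", "kwargs": {
  "rows": "0 0 0.04 0 0 0 0.2;0 0 0 0 0 0 0.2"
}}

```text
time_s: 20.55
eef_pos: [0.6048, 0.1634, 0.1397]
eef_rot: [0.0, 0.999, -0.05, 0.0]
wrist_force: [-1.1, -4.9, 1.6]
opening: 0.482
```

{"fn": "move_arm", "kwargs": {
  "rows": "0 0.04 0 0 0 0 0.2;0 0 0 0 0 0 0.2"
}}

```text
time_s: 20.75
eef_pos: [0.6048, 0.1634, 0.1397]
eef_rot: [-0.0, 0.999, -0.05, 0.0]
wrist_force: [0.3, -2.6, 0.6]
opening: 0.484
```

{"fn": "move_arm", "kwargs": {
  "rows": "0 0.03 0.03 0 0 0 0.2;0 0 0 0 0 0 0.2"
}}

```text
time_s: 20.95
eef_pos: [0.6048, 0.1633, 0.1397]
eef_rot: [-0.0, 0.999, -0.05, 0.0]
wrist_force: [0.2, -0.5, 2.9]
opening: 0.484
```

Seated on the bar with pressure off. Releasing.

{"fn": "move_arm", "kwargs": {
  "rows": "0 0 0 0 0 0 0.55;0 0 0 0 0 0 0.65;0 0 0 0 0 0 0.8;0 0 0 0 0 0 0.9;0 0 -0.5 0 0 0 0.9;0 0 -1.5 0 0 0 0.9;0 0 -2 0 0 0 0.9;0 0.5 -2 0 0 0 0.9;0 1 -2 0 0 0 0.9;0 1.5 -1 0 0 0 0.9;0 1.5 0 0 0 0 0.9;0 1.5 0 0 0 0 0.9;0 0 0 0 0 0 0.9;0 0 0 0 0 0 0.9"
}}

```text
time_s: 22.35
eef_pos: [0.598, 0.1025, 0.2281]
eef_rot: [-0.0, 0.999, -0.051, -0.001]
wrist_force: [-0.6, -0.1, -0.5]
opening: 0.902
```

```bash
python3 - <<'E'
from h import *
print(railpos(),ctrl.get_obs()['wrist_force'].round(2))
c=cam('wrist');np.save('w11.npy',c,allow_pickle=True);A=np.clip(c['color'].astype(float)*1.7,0,255).astype(np.uint8)
cv2.imwrite('pics/w11.png',cv2.resize(A[0:260,125:385],(600,600),interpolation=2))
n=np.array([rd[1],-rd[0]])
k=lambda uv:((uv-[125,0]+.5)*600/260).round(0).tolist()
for x in(31,81):
  print('rim',x,k(proj(c,[np.r_[HUMP+rd*(x-18.7)/1e3+n*s*.021,.105] for s in(-1,1)])))
print('hump',k(proj(c,[np.r_[HUMP+rd*(x-18.7)/1e3,.0775] for x in(7.2,30.2)])))
s=cam('side');cv2.imwrite('pics/s11.png',cv2.resize(s['color'][180:270,190:280],(600,600),interpolation=2))
E
```

```text
{'x': np.float64(-4.76), 'lat': np.float64(-0.32), 'z': np.float64(228.15)} [-0.62 -0.07 -0.54]
rim 31 [[224.0, 354.0], [391.0, 354.0]]
rim 81 [[218.0, 143.0], [397.0, 142.0]]
hump [[308.0, 420.0], [307.0, 342.0]]
```

View pics/w11.png

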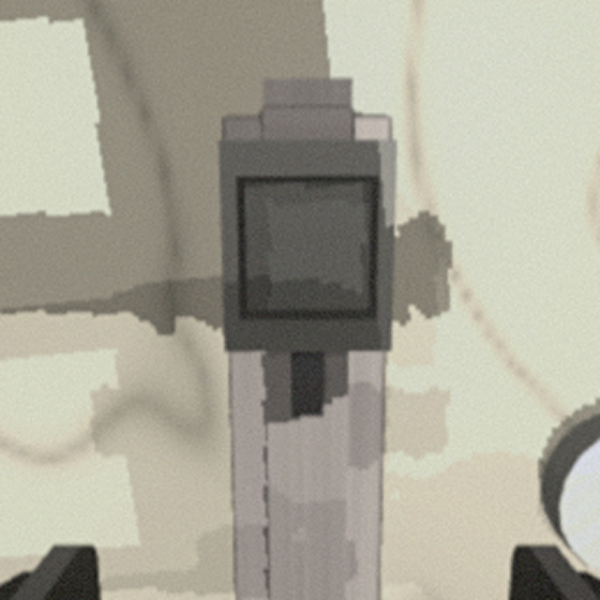

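View pics/s11.png

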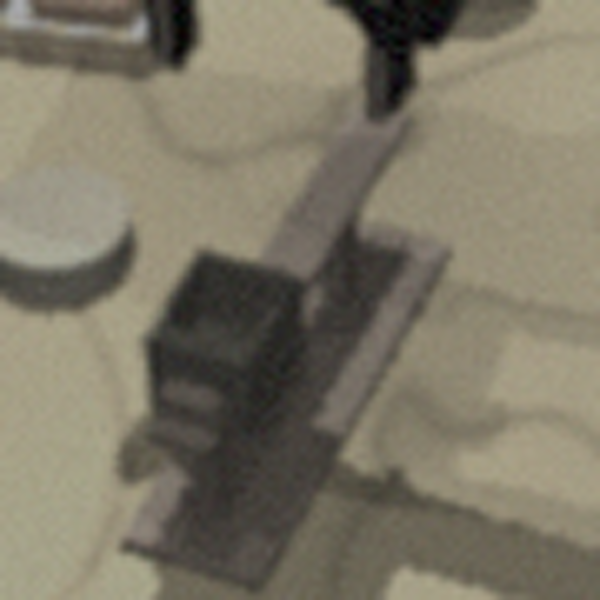

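The holder sits against the stop and its rim is within 1 mm of the predicted home position. The catch is visible behind it, from (307,352) to (307,414). I'm going to look at the brush next.

```bash
python3 - <<'E'
from h import *
goto([.482,-.235,.25],-5.8)
c=np.load('w11.npy',allow_pickle=True).item()
k=lambda uv:((uv-[125,0]+.5)*600/260).round(1).tolist()
for z in(.0715,.075,.0785):
  print('hump',z,k(proj(c,[np.r_[HUMP+rd*(x-18.7)/1e3,z] for x in(7.2,30.2)])))
E
```

```text
tool delta cm [-8.16 34.84 -2.15] tool yaw -5.78 tilt [-1.4e-03  4.0e-04 -1.0e+00]
rz needed (deg, tool z down => -dyaw) 0.02
hump 0.0715 [[307.5, 415.6], [307.5, 339.3]]
hump 0.075 [[307.5, 418.3], [307.5, 340.9]]
hump 0.0785 [[307.5, 421.1], [307.5, 342.6]]
```

{"fn": "move_arm", "kwargs": {
  "rows": "-0.3 1 -0.2 0 0 0 0.9;-0.6 2 -0.2 0 0 0 0.9;-0.6 2.5 -0.2 0 0 0 0.9;-0.6 2.5 -0.2 0 0 0 0.9;-0.6 2.5 -0.2 0 0 0 0.9;-0.6 2.5 -0.2 0 0 0 0.9;-0.6 2.5 -0.2 0 0 0 0.9;-0.6 2.5 -0.2 0 0 0 0.9;-0.6 2.5 -0.2 0 0 0 0.9;-0.6 2.5 -0.2 0 0 0 0.9;-0.6 2.5 -0.2 0 0 0 0.9;-0.6 2.5 0 0 0 0 0.9;-0.6 2.5 0 0 0 0 0.9;-0.6 2.5 0 0 0 0 0.9;-0.2 1.5 0 0 0 0 0.9;0 0 0 0 0 0 0.9;0 0 0 0 0 0 0.9"
}}

```text
time_s: 24.15
eef_pos: [0.4813, -0.2313, 0.2512]
eef_rot: [-0.0, 0.999, -0.051, -0.0]
wrist_force: [0.3, 0.6, 0.3]
opening: 0.903
```

```bash
python3 - <<'E'
from h import *
print(pose()[0])
c=cam('wrist');np.save('w12.npy',c,allow_pickle=True);A=np.clip(c['color'].astype(float)*1.5,0,255).astype(np.uint8)
cv2.imwrite('pics/w12.png',cv2.resize(A,(768,576)))
for d in ctrl.trace('wrist','brush'): print(np.round(d['bbox']),d['confidence'])
s=cam('scene');cv2.imwrite('pics/sc12.png',cv2.resize(s['color'][150:220,250:340],(780,607),interpolation=2)[:600])
E
```

```text
[ 0.4813053  -0.23130501  0.25118692]
[144.  69. 204. 119.] 0.79
[ 83. 133. 158. 184.] 0.7
[243. 133. 281. 189.] 0.56
```

View pics/w12.png

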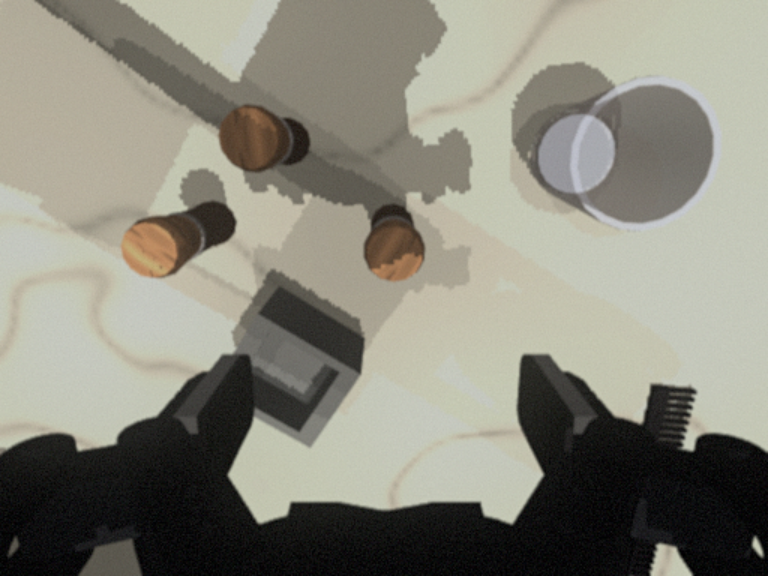

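View pics/sc12.png

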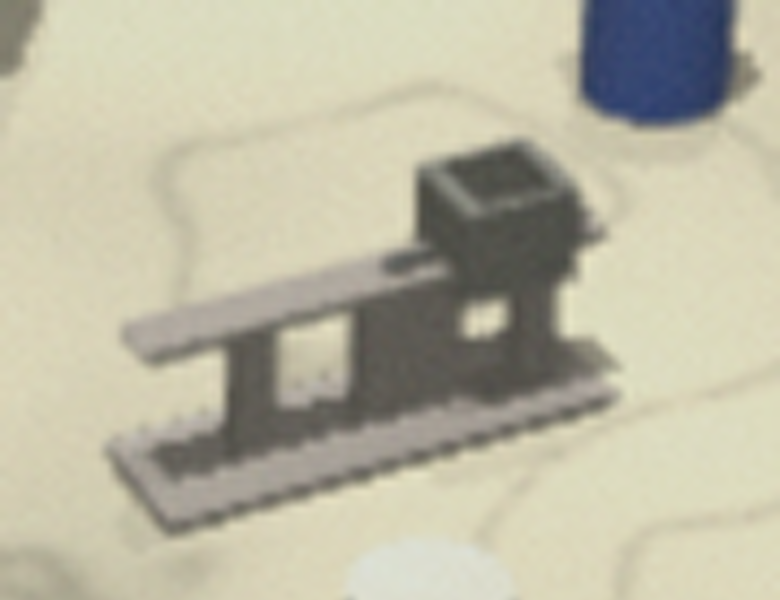

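```bash
python3 - <<'E'
from h import *
c=np.load('w12.npy',allow_pickle=True).item()
A=np.clip(c['color'].astype(float)*1.5,0,255).astype(np.uint8)
cx=None
for nm,(u,v) in dict(main=(394,250),n1=(252,138),n2=(150,248)).items():
    P=atz(c,u/1.5,v/1.5,.094);print(nm,P.round(4),np.hypot(P[0],P[1]))
def ov(P,col):
  for z,r in((0,.014),(.054,.0125),(.096,.014)):
    t=np.linspace(0,2*np.pi,40);uv=proj(c,np.c_[P[0]+r*np.cos(t),P[1]+r*np.sin(t),0*t+z])
    cv2.polylines(B,[((uv-[220,110]+.5)*6).astype(int).reshape(-1,1,2)],True,col,1)
B=cv2.resize(A[110:210,220:320],(600,600),interpolation=2)
ov(atz(c,394/1.5,250/1.5,.094),(0,0,255))
cv2.imwrite('pics/b12.png',B)
E
```

```text
main [ 0.487  -0.2107  0.094 ] 0.5306459586362476
n1 [ 0.4305 -0.1553  0.094 ] 0.457616687201486
n2 [ 0.3756 -0.1985  0.094 ] 0.4248300274990259
```

View pics/b12.png

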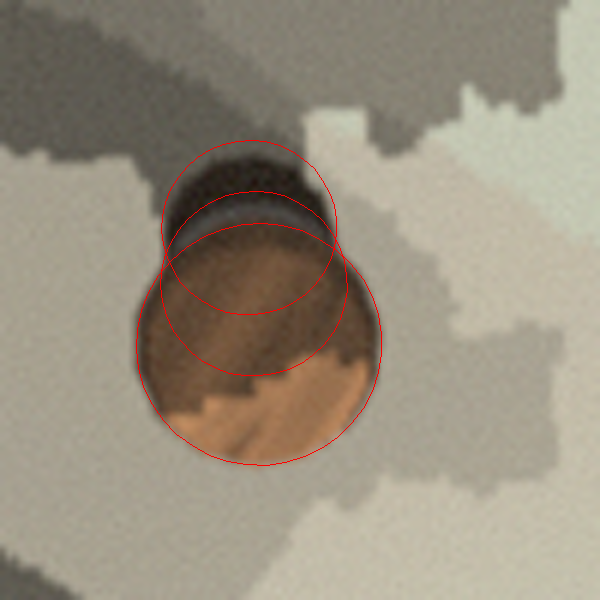

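The model rings fit brush (394,250) at (0.487,-0.2107), 0.531 m from the base. The others are at 0.458 and 0.425 m, so this is the right one. I'm descending onto it.

```bash
python3 - <<'E'
from h import *
goto([.487,-.2107,.103],-5.8)
E
```

```text
tool delta cm [ 0.35 -2.03 14.82] tool yaw -5.69 tilt [-1.e-04  5.e-04 -1.e+00]
rz needed (deg, tool z down => -dyaw) 0.11
```

{"fn": "move_arm", "kwargs": {
  "rows": "0.15 -0.7 0 0 0 0 0.75;0.15 -0.8 0.5 0 0 0 0.7;0.05 -0.5 1 0 0 0 0.65;0 0 1.5 0 0 0 0.65;0 0 1.5 0 0 0 0.65;0 0 0 0 0 0 0.65;0 0 0 0 0 0 0.65"
}}

```text
time_s: 25.0
eef_pos: [0.4866, -0.2116, 0.2057]
eef_rot: [-0.0, 0.999, -0.05, -0.001]
wrist_force: [-0.4, 0.2, 0.0]
opening: 0.649
```

```bash
python3 - <<'E'
from h import *
goto([.487,-.2107,.103],-5.8)
c=cam('wrist');A=np.clip(c['color'].astype(float)*1.5,0,255).astype(np.uint8)
B=cv2.resize(A,(768,576))
for z,r in((0,.014),(.096,.014)):
    t=np.linspace(0,2*np.pi,40);uv=proj(c,np.c_[.487+r*np.cos(t),-.2107+r*np.sin(t),0*t+z])
    cv2.polylines(B,[((uv+.5)*1.5).astype(int).reshape(-1,1,2)],True,(0,0,255),1)
cv2.imwrite('pics/w13.png',B)
E
```

```text
tool delta cm [ 0.04 -0.08 10.27] tool yaw -5.74 tilt [-1.1e-03  9.0e-04 -1.0e+00]
rz needed (deg, tool z down => -dyaw) 0.06
```

View pics/w13.png

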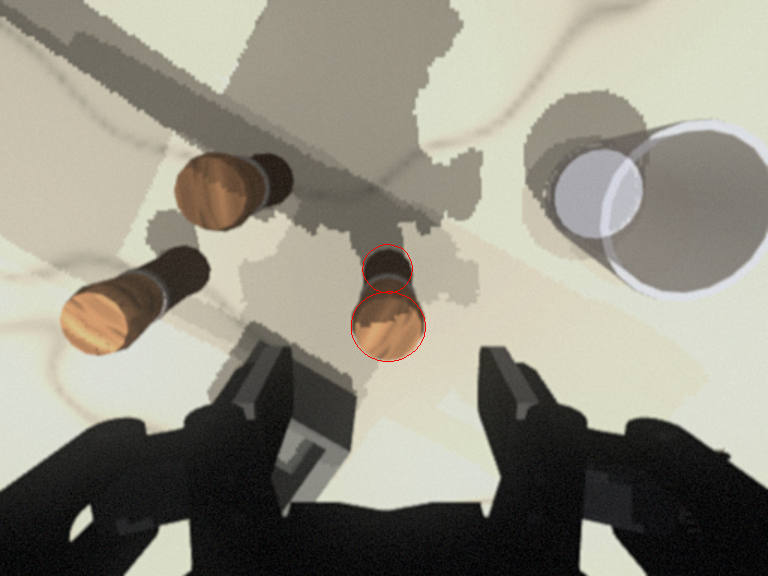

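{"fn": "move_arm", "kwargs": {
  "rows": "0.04 -0.08 1 0 0 0 0.65;0 0 1.5 0 0 0 0.65;0 0 1.5 0 0 0 0.65;0 0 1.5 0 0 0 0.65;0 0 1.5 0 0 0 0.65;0 0 1.5 0 0 0 0.65;0 0 1 0 0 0 0.65;0 0 0.7 0 0 0 0.65;0 0 0 0 0 0 0.65;0 0 0 0 0 0 0.4;0 0 0 0 0 0 0.25;0 0 0 0 0 0 0.1;0 0 0 0 0 0 0.1;0 0 0 0 0 0 0.1;0 0 0 0 0 0 0.1;0 0 0 0 0 0 0.1"
}}

```text
time_s: 26.65
eef_pos: [0.4877, -0.2117, 0.1052]
eef_rot: [0.0, 0.999, -0.05, 0.001]
wrist_force: [-0.2, 1.1, 6.1]
opening: 0.287
```

```bash
python3 - <<'E'
from h import *
o=ctrl.get_obs();print(o['eef_pos'],o['opening'],o['wrist_force'].round(2))
s=cam('side');cv2.imwrite('pics/s14.png',cv2.resize(s['color'][110:200,260:360],(780,702),interpolation=2)[:600])
E
```

```text
[ 0.48773534 -0.2117399   0.10518377] 0.2872058273191045 [-0.17  1.07  6.13]
```

View pics/s14.png

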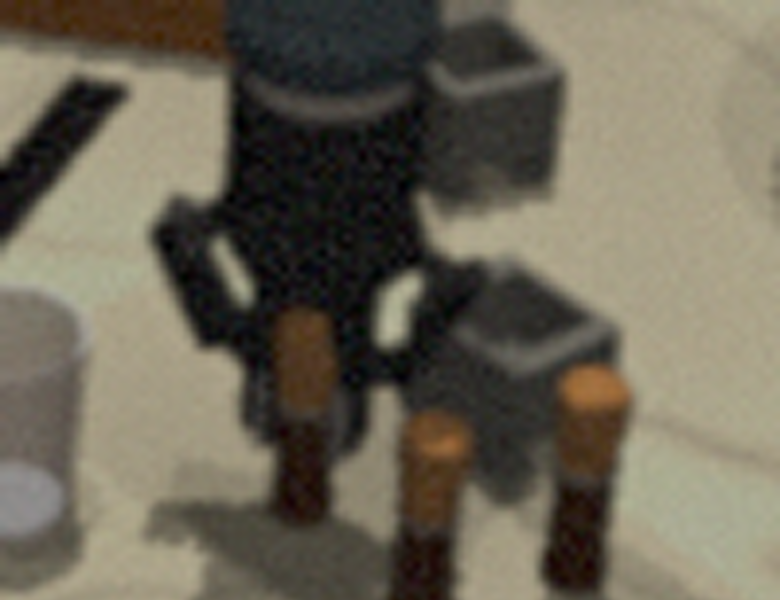

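The brush is gripped, with opening 0.287 (about 24.5 mm). Lifting and carrying it over the cup.

{"fn": "move_arm", "kwargs": {
  "rows": "0 0 -0.5 0 0 0 0.1;0 0 -1.5 0 0 0 0.1;0 0 -2 0 0 0 0.1;0 0 -2.5 0 0 0 0.1;0 0 -2.5 0 0 0 0.1;0 0 -2.5 0 0 0 0.1;0 0 -2.5 0 0 0 0.1;0 0 -2 0 0 0 0.1;0 0 -0.5 0 0 0 0.1;0 0 0 0 0 0 0.1"
}}

```text
time_s: 27.7
eef_pos: [0.4875, -0.2116, 0.2705]
eef_rot: [0.001, 0.999, -0.05, 0.001]
wrist_force: [0.3, -0.0, -1.1]
opening: 0.289
```

```bash
python3 - <<'E'
from h import *
o=ctrl.get_obs();print(o['eef_pos'],o['opening'],o['wrist_force'].round(2))
C=HUMP+rd*(56.7-18.7)/1e3;print(C)
goto([C[0],C[1],.265],-5.8)
c=cam('wrist');A=np.clip(c['color'].astype(float)*1.7,0,255).astype(np.uint8)
cv2.imwrite('pics/w15.png',cv2.resize(A,(768,576)))
E
```

```text
[ 0.48748695 -0.21160198  0.27051677] 0.2888380877496332 [ 0.29 -0.01 -1.09]
[0.60414014 0.16370547]
tool delta cm [  7.83 -38.51   0.52] tool yaw -5.77 tilt [ 0.0019 -0.0014 -1.    ]
rz needed (deg, tool z down => -dyaw) 0.03
```

View pics/w15.png

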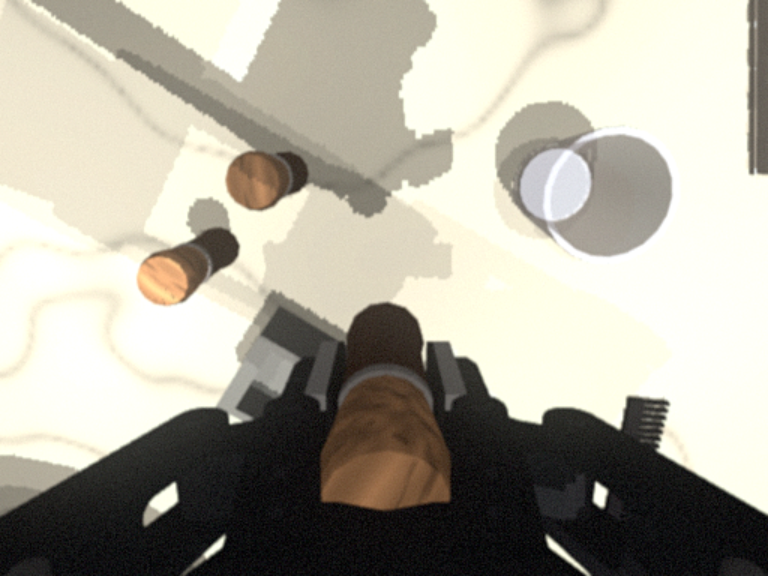

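{"fn": "move_arm", "kwargs": {
  "rows": "0.2 -1 0 0 0 0 0.1;0.4 -2 0 0 0 0 0.1;0.5 -2.5 0 0 0 0 0.1;0.5 -2.5 0 0 0 0 0.1;0.5 -2.5 0 0 0 0 0.1;0.5 -2.5 0 0 0 0 0.1;0.5 -2.5 0 0 0 0 0.1;0.5 -2.5 0 0 0 0 0.1;0.5 -2.5 0 0 0 0 0.1;0.5 -2.5 0 0 0 0 0.1;0.5 -2.5 0 0 0 0 0.1;0.5 -2.5 0 0 0 0 0.1;0.5 -2.5 0 0 0 0 0.1;0.5 -2.5 0 0 0 0 0.1;0.5 -2.5 0 0 0 0 0.1;0.5 -2 0 0 0 0 0.1;0.2 -1 0 0 0 0 0.1;0 0 0 0 0 0 0.1;0 0 0 0 0 0 0.1"
}}

```text
time_s: 29.65
eef_pos: [0.603, 0.1636, 0.2685]
eef_rot: [0.0, 0.999, -0.05, -0.001]
wrist_force: [-0.0, -0.6, -1.2]
opening: 0.288
```

```bash
cat > bv.py <<'E'
from h import *
def view(name):
    o=ctrl.get_obs();print(o['time_s'],o['eef_pos'].round(4),o['opening'].round(3),o['wrist_force'].round(2))
    C=HUMP+rd*(56.7-18.7)/1e3
    goto([C[0],C[1],o['eef_pos'][2]],-5.8)
    c=cam('wrist');A=np.clip(c['color'].astype(float)*1.7,0,255).astype(np.uint8);B=cv2.resize(A[140:345,160:355],None,fx=3,fy=3,interpolation=2)
    p,R=pose();M=R.as_matrix();t=np.linspace(0,2*np.pi,60)
    def dr(P,col):
        uv=proj(c,P);cv2.polylines(B,[((uv-[160,140]+.5)*3).astype(int).reshape(-1,1,2)],True,col,1)
    for z,r in((.1052,.014),(.1052-.014,.0125)):
        dr(np.array([p+M@np.array([r*np.cos(a),-.001+r*np.sin(a),z]) for a in t]),(0,0,255))
    n=np.array([rd[1],-rd[0]])
    for hx,hy,z in((25,21,.105),(17,17,.105),(17,17,.08)):
        dr(np.array([np.r_[C+rd*a*hx/1e3+n*b*hy/1e3,z] for a,b in((1,1),(1,-1),(-1,-1),(-1,1))]),(0,255,0))
    cv2.imwrite('pics/'+name,B[:600])
E
python3 -c "from bv import *;view('w16.png')"
```

```text
Traceback (most recent call last):
  File "bv.py", line 3, in view
    o=ctrl.get_obs();print(o['time_s'],o['eef_pos'].round(4),o['opening'].round(3),o['wrist_force'].round(2))
                                                             ^^^^^^^^^^^^^^^^^^
AttributeError: 'float' object has no attribute 'round'
```

```bash
sed -i "s/o\['opening'\].round(3)/o['opening']/" bv.py; python3 -c "from bv import *;view('w16.png')"
```

```text
29.65 [0.603  0.1636 0.2685] 0.2884642011460792 [-0.03 -0.59 -1.17]
tool delta cm [ 0.11 -0.03 -0.  ] tool yaw -5.75 tilt [-1.6e-03 -5.0e-04 -1.0e+00]
rz needed (deg, tool z down => -dyaw) 0.05
```

View pics/w16.png

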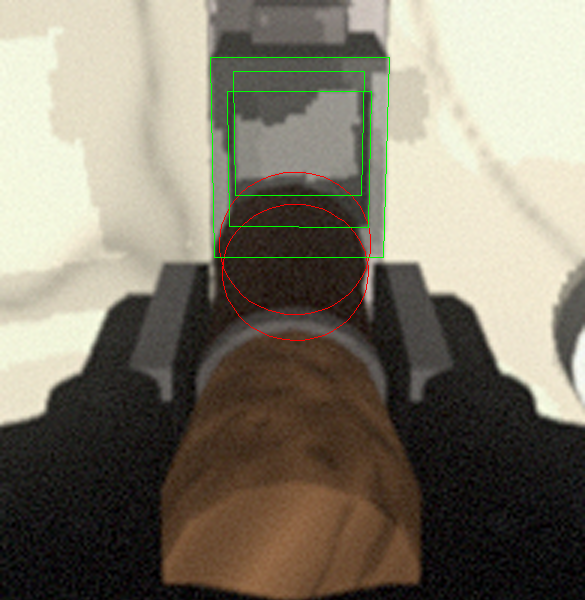

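The green cup model fits the picture and the brush foot (red) sits where expected. The corrections are +1.1 mm x and +0.7 mm y. Lowering.

{"fn": "move_arm", "kwargs": {
  "rows": "0.11 0.07 0.5 0 0 0 0.1;0 0 1 0 0 0 0.1;0 0 1.5 0 0 0 0.1;0 0 1 0 0 0 0.1;0 0 0.8 0 0 0 0.1;0 0 0 0 0 0 0.1;0 0 0 0 0 0 0.1"
}}

```text
time_s: 30.4
eef_pos: [0.6046, 0.163, 0.2211]
eef_rot: [0.0, 0.999, -0.05, -0.0]
wrist_force: [-0.2, 0.0, -1.0]
opening: 0.289
```

```bash
python3 -c "
from bv import *;view('w17.png')
s=cam('side');cv2.imwrite('pics/s17.png',cv2.resize(s['color'][150:270,180:300],(600,600),interpolation=2))
s=cam('scene');cv2.imwrite('pics/sc17.png',cv2.resize(s['color'][110:210,250:350],(600,600),interpolation=2))"
```

```text
30.4 [0.6046 0.163  0.2211] 0.28917421356470063 [-0.15  0.05 -0.95]
tool delta cm [-0.05 -0.06  0.  ] tool yaw -5.77 tilt [-3.e-04 -0.e+00 -1.e+00]
rz needed (deg, tool z down => -dyaw) 0.03
```

View pics/w17.png

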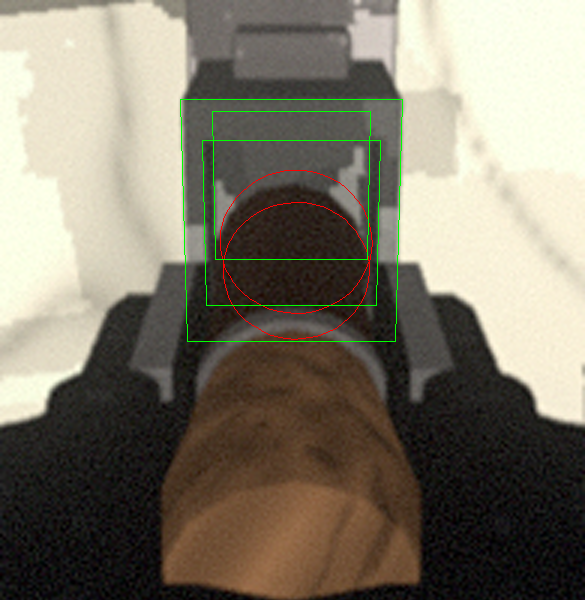

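View pics/sc17.png

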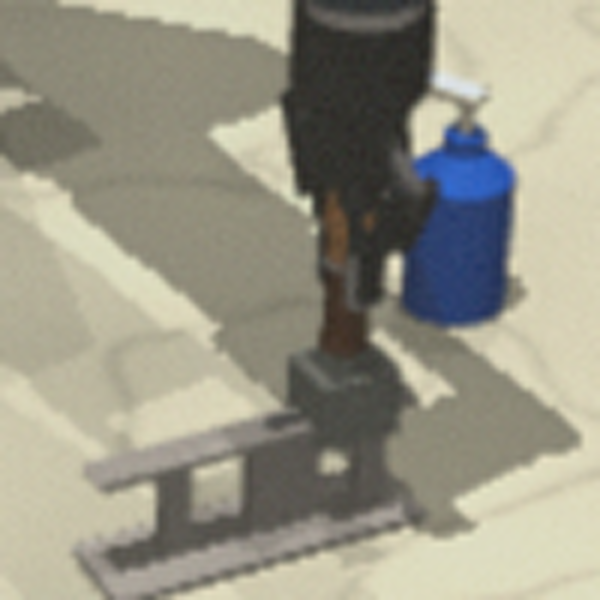

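{"fn": "move_arm", "kwargs": {
  "rows": "0 0 0.5 0 0 0 0.1;0 0 0.6 0 0 0 0.1;0 0 0.6 0 0 0 0.1;0 0 0.6 0 0 0 0.1;0 0 0.5 0 0 0 0.1;0 0 0.3 0 0 0 0.1;0 0 0 0 0 0 0.1"
}}

```text
time_s: 31.25
eef_pos: [0.6043, 0.163, 0.1895]
eef_rot: [0.0, 0.999, -0.05, -0.001]
wrist_force: [-0.4, 0.1, -0.6]
opening: 0.282
```

{"fn": "move_arm", "kwargs": {
  "rows": "0 0 0.1 0 0 0 0.1;0 0 0.1 0 0 0 0.1;0 0 0 0 0 0 0.1"
}}

```text
time_s: 31.55
eef_pos: [0.6046, 0.163, 0.1884]
eef_rot: [-0.0, 0.999, -0.05, 0.0]
wrist_force: [0.5, 0.1, -0.1]
opening: 0.282
```

{"fn": "move_arm", "kwargs": {
  "rows": "0 0 0.1 0 0 0 0.1;0 0 0 0 0 0 0.1"
}}

```text
time_s: 31.75
eef_pos: [0.6045, 0.163, 0.1873]
eef_rot: [0.0, 0.999, -0.05, 0.0]
wrist_force: [0.6, 0.6, 1.4]
opening: 0.283
```

{"fn": "move_arm", "kwargs": {
  "rows": "0 0 0.05 0 0 0 0.1;0 0 0 0 0 0 0.1"
}}

```text
time_s: 31.95
eef_pos: [0.6045, 0.163, 0.1867]
eef_rot: [0.0, 0.999, -0.05, -0.0]
wrist_force: [-0.0, 0.1, -1.2]
opening: 0.287
```

{"fn": "move_arm", "kwargs": {
  "rows": "0 0 0.05 0 0 0 0.1;0 0 0 0 0 0 0.1"
}}

```text
time_s: 32.15
eef_pos: [0.6045, 0.163, 0.1862]
eef_rot: [0.0, 0.999, -0.05, -0.0]
wrist_force: [0.2, 0.5, -0.8]
opening: 0.285
```

{"fn": "move_arm", "kwargs": {
  "rows": "0 0 0.05 0 0 0 0.1;0 0 0 0 0 0 0.1"
}}

```text
time_s: 32.35
eef_pos: [0.6045, 0.163, 0.1857]
eef_rot: [0.0, 0.999, -0.05, -0.0]
wrist_force: [0.1, -0.4, -0.1]
opening: 0.285
```

{"fn": "move_arm", "kwargs": {
  "rows": "0 0 0.05 0 0 0 0.1;0 0 0 0 0 0 0.1"
}}

```text
time_s: 32.55
eef_pos: [0.6046, 0.163, 0.1853]
eef_rot: [-0.0, 0.999, -0.05, 0.0]
wrist_force: [0.4, 0.3, -1.1]
opening: 0.286
```

{"fn": "move_arm", "kwargs": {
  "rows": "0 0 0.03 0 0 0 0.1;0 0 0 0 0 0 0.1"
}}

```text
time_s: 32.75
eef_pos: [0.6046, 0.163, 0.1853]
eef_rot: [0.0, 0.999, -0.05, 0.0]
wrist_force: [-0.8, -0.8, 1.5]
opening: 0.285
```

Touchdown at 0.1853 (expected 0.1852). Releasing and rising.

{"fn": "move_arm", "kwargs": {
  "rows": "0 0 0 0 0 0 0.33;0 0 0 0 0 0 0.4;0 0 0 0 0 0 0.5;0 0 0 0 0 0 0.6;0 0 0 0 0 0 0.65;0 0 -0.5 0 0 0 0.65;0 0 -1.5 0 0 0 0.65;0 0 -2 0 0 0 0.65;0 0 -2 0 0 0 0.65;0 0 -2 0 0 0 0.65;0 0 -2 0 0 0 0.65;0 1 -1 0 0 0 0.65;0 2 0 0 0 0 0.65;0 2 0 0 0 0 0.65;0 2 0 0 0 0 0.65;0 2 0 0 0 0 0.65;0 2 0 0 0 0 0.65;0 0 0 0 0 0 0.65;0 0 0 0 0 0 0.65"
}}

```text
time_s: 34.65
eef_pos: [0.5934, 0.0529, 0.2953]
eef_rot: [-0.0, 0.999, -0.051, 0.0]
wrist_force: [0.3, -0.2, -0.8]
opening: 0.649
```

```bash
python3 - <<'E'
from h import *
c=cam('wrist');cv2.imwrite('pics/w20.png',cv2.resize(c['color'],(768,576)))
s=cam('side');cv2.imwrite('pics/s20.png',cv2.resize(s['color'][100:350,130:370],(576,600),interpolation=3))
s=cam('scene');cv2.imwrite('pics/sc20.png',cv2.resize(s['color'][110:210,250:350],(600,600),interpolation=2))
E
```

```text
(no output)
```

View pics/w20.png

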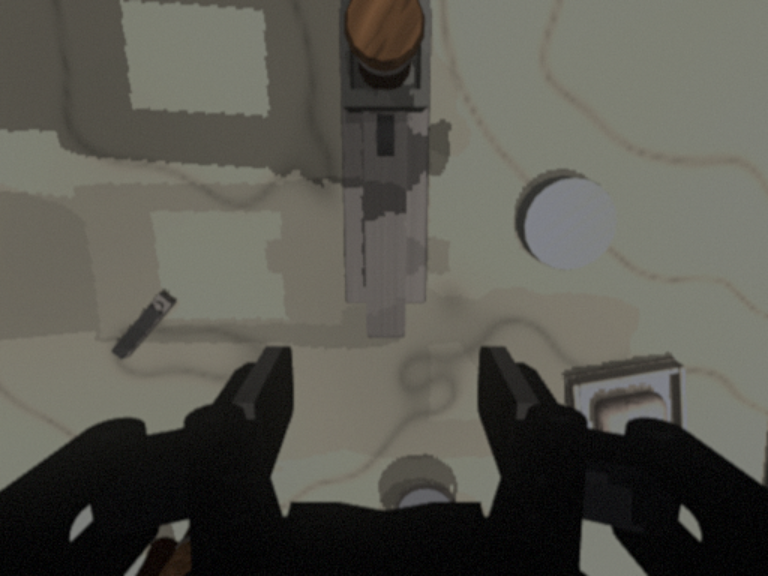

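View pics/s20.png

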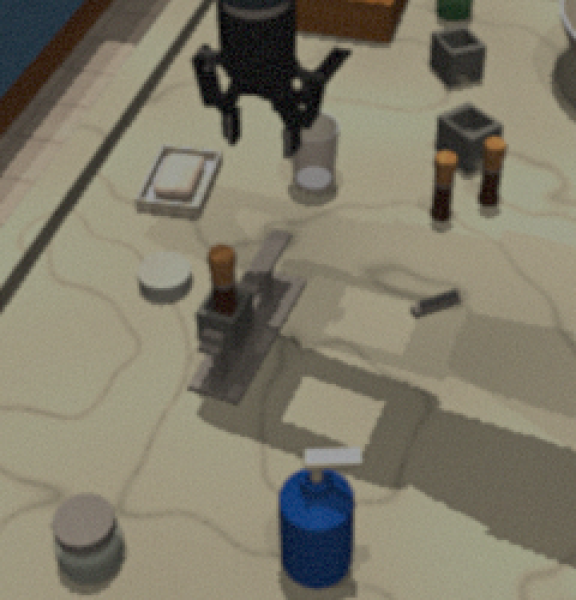

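View pics/sc20.png

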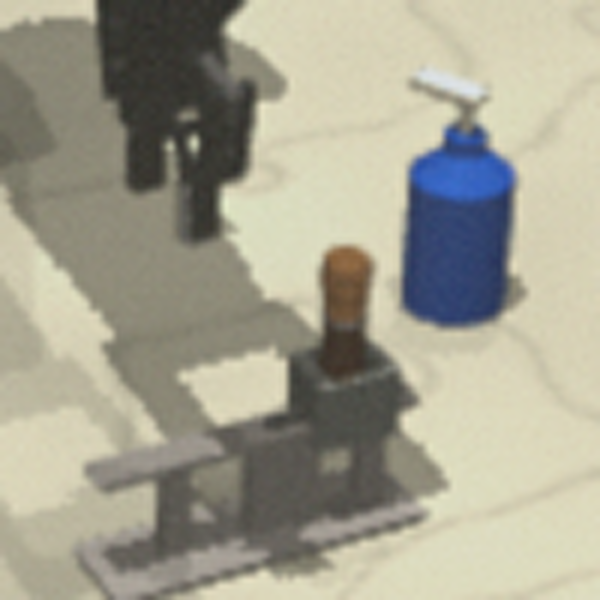

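The brush stands upright in the cup and the rest is undisturbed. I'll zoom in on the catch and the holder's rear edge as a last check.

```bash
python3 - <<'E'
from h import *
c=cam('wrist');A=np.clip(c['color'].astype(float)*2.2,0,255).astype(np.uint8)
B=cv2.resize(A[0:115,210:305],None,fx=6,fy=6*600/690,interpolation=2)
cv2.imwrite('pics/w21.png',B)
n=np.array([rd[1],-rd[0]])
k=lambda uv:((uv-[210,0]+.5)*[6,6*600/690]).round(0).tolist()
for x in(31,31.5):
  print('rim near',x,k(proj(c,[np.r_[HUMP+rd*(x-18.7)/1e3+n*s*.021,.105] for s in(-1,1)])), 'shoe near z.075', k(proj(c,[np.r_[HUMP+rd*(x-18.7)/1e3+n*s*.021,.075] for s in(-1,1)])))
for z in(.075,.0785):print('hump',z,k(proj(c,[np.r_[HUMP+rd*(x-18.7)/1e3,z] for x in(7.2,30.2)])))
E
```

```text
rim near 31 [[113.0, 384.0], [456.0, 384.0]] shoe near z.075 [[131.0, 398.0], [437.0, 398.0]]
rim near 31.5 [[113.0, 380.0], [456.0, 381.0]] shoe near z.075 [[131.0, 395.0], [438.0, 395.0]]
hump 0.075 [[284.0, 554.0], [284.0, 404.0]]
hump 0.0785 [[284.0, 554.0], [284.0, 402.0]]
```

View pics/w21.png

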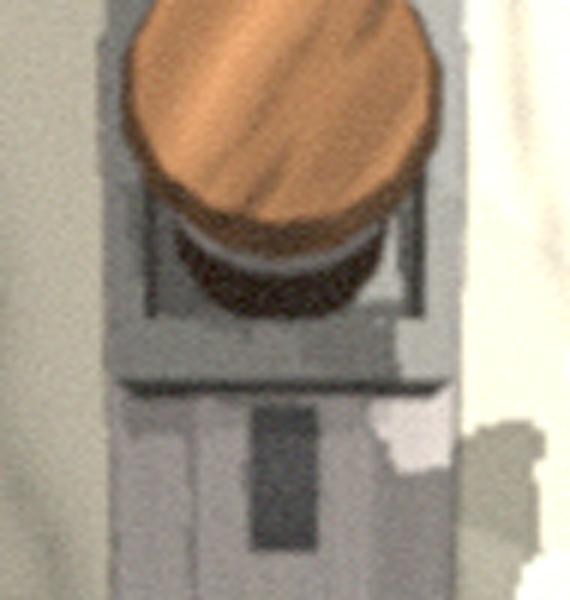

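The whole catch shows clear of the holder: it runs from y 408 to 550, with the holder's lower rear edge at about 395. There is a sliver of bar between them, and the brush is centred in the cup. Handing in.

```bash
python3 -c "
from bench import ctrl
print(ctrl.get_obs()['time_s'],ctrl.hand_in())"
```

```text
the job is handed in; nothing more can be done
34.85 None
```

The smallest grey holder is on the rail, home against the end stop. The farthest brush (0.53 m from the base) stands bristles up in its cup. I handed in at 34.85 s.

- **Sliding on:** The recorded wrist force stayed at about 5 N or less. It peaked at roughly 5 N when I felt the end stop, and I eased that off before lowering the holder onto the bar.
- **Brush:** It touched down at tool height 0.1853 m (expected 0.1852), at about 1.5 N. It is centred and upright in the last wrist, side and scene pictures.
- **Holder and catch:** The rim is within about 1 mm of its computed home position. The whole catch hump shows clear behind the holder, with a sliver of bar between. No sensor reads the catch directly. I judge it up because its spring force vanished as the holder passed and the hump is uncovered.
- **Other things:** The other items looked undisturbed in the final pictures, but I did not re-measure their positions. The gripper was open and clear of everything at hand-in.
- **Disagreements:** The brush's foot edge looked about 2 mm smaller than the model at both looks, which I took as a rounded rim.

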